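Turn a tray of sand dollars over with a second tray

ROBOT

A 7-joint arm with a two-finger parallel gripper is mounted at the origin on the work surface. World frame = base frame: x ahead of the robot, y to its left, z up, the work surface at z = 0. Lengths are in m, angles in rad, forces in N, time in s.
With the tool pointing down it reaches from about 0.425 to 0.925 m from the base axis. Payload 6.8 kg.
Tool frame: the origin (TCP) lies at the very end of the fingers, on their centre line; the grasp point (between the pads) lies 19 mm behind it; z points along the fingers, y is the line along which they close (so a half turn about z gives the same grasp; the last joint's range is limited). The gripper opens to 85 mm and grips with 20 to 120 N. Pads are 22 mm wide; open, the fingers measure 114 mm over their backs; the gripper's body (76 mm by 85 mm) begins 54 mm behind the grasp point. The pads swing forward as they close: fully open they stand 13 mm farther back than shut.
Start: joints at [-1.225, 0.477, 0.022, 1.555, -0.011, 1.109, -0.083], TCP at [0.296, 0.607, 0.231] pointing down, gripper open.
Joint ranges: [-2.96, 2.96], [-0.34, 2.1], [-1.41, 1.46], [0.24, 2.44], [-1.37, 4.51], [0.17, 1.92], [-2.96, 2.96]. Speed limits (rad/s): [2.39, 2.39, 3.14, 3.14, 3.14, 3.14, 3.14].

INTERFACE

Orientations are given as a unit quaternion [w, x, y, z].
In Python, from station import telemetry, viewer, job, search_frame, cut_out gives the robot as it stands. The module is installed in compiled form; this text tells all that it offers.
- The arm moves only by the shell command python3 -m crank 'ROWS' [FORCE]. ROWS is JSON, a list of rows, each an object with "delta_rot": the turn, a rotation vector about the tool's x, y, z in degrees, a list of three; "xyz": the shift along the tool's x, y, z in m, a list of three; "fingers": the gripper command: -1 is fully open, 1 is shut, values between are in proportion. In form: [{"delta_rot": [ax, ay, az], "xyz": [dx, dy, dz], "fingers": fingers}, ...]. A call has 1 to 10 rows; each row is the pose to reach, as a shift and turn from the pose commanded when the call began, along the tool's axes at that moment; what a row does not reach only later rows make up. A row lasts 1/10 s, in which the tool goes at most 50 mm and 8.59 degrees, less where a joint would pass 70% of its speed; a pose out of reach is approached as far as the arm can. A call with a gripper value outside its range is refused whole. The fingers move at their own pace and stop on an object; FORCE is the grip in N (left out, the last holds). Time passes only in rows, so rows that repeat a pose let the fingers close. It gives the time, the measured TCP pose, the force, the opening and the grip force at its end, in the units of the state.
- telemetry.get_obs(): the state, without advancing time (a new reading comes with each control period).
- viewer.read_camera(name): name is "side" or "top" or "wrist"; returns a dict with "img" (420x560x3 uint8, red, green, blue), "fx", "fy", "cx", "cy" (pixels), "origin" and "rotation" of the camera in the world. Camera axes: x right, y up, looking along -z (the intrinsics and any distortion apply to the point x, -y, -z); pixel columns grow to the right and rows downward; lengths in m; the calibration is good to about 2 mm. The wrist camera is an equidistant fisheye: a pixel r from the principal point sees the ray r / f radians off the axis. A picture is of the moment at which its call begins. There is no depth.
- job.hand_in(): hands the job in; it is judged then, once.
Trained networks look in the newest picture that a camera, given by its name, has taken for a name from the list of things; names that differ only in an ending like _2 or _b are one class to them, and where a whole thing is asked for, a point or a joint stands for the part that bears it (a point fixed in the world has none). Each returns a list of dicts, best first, with "score" (0 to 1); they miss things now and then, are a little off and sometimes report something else, mostly with a low value. They report only what shows in the picture. A call takes as long as a camera call. They do not tell look-alikes from the thing itself.
- search_frame(camera, thing): "pixel" ([column, row] in pixels, amid what is visible of it).
- cut_out(camera, thing): "pixels" (420x560 bool, what is visible of it) and "pixel" ([column, row] in pixels, amid what is visible of it).
The state is a dict: "t": time; "q": joint angles; "joint_vel": joint speeds; "joint_torque": joint torques, N m; "eef_pos": TCP position; "tool_rot": TCP orientation; "contact_force": force on the tool from outside, world axes, zero at the start; "torque": the same for the moment, N m; "gripper_width": opening from 0.0 (shut) to 1.0 (fully open); "grasp_force": force on a finger pad.
Only numpy, scipy, OpenCV 4.12 (cv2) and the standard library are available. Lean on these libraries where they do the work, as an engineer would, in place of code of your own. Each camera call takes 0.05 s, during which the arm holds its last target. There are 200 camera calls.

TASK

Show the undersides of the four sand dollars all at once: cap their tray with the empty tray that is draining upside down on the rubber mat, so that the two sit together rim to rim, then keep them together and turn them right over, setting them down on the counter without spilling a sand dollar or letting the trays topple. Then lift off the tray that is now on top, leaving the sand dollars underside up in the other tray on the bare counter, and lay the emptied tray flat on the mat. Leave the urchin shell, the lidded jar and the magnifying glass where they are.

Things in the scene. Friction and masses are not known exactly. Their poses are not given: they have to be found in the camera images.
- tray_mid (a point): Specimen tray, dark grey plastic, 60 x 60 mm, 18 high, 90 g; plain upright sides (grip across 60), walls 2.5, hollow base 12.5 thick, a cross of 2 mm walls making four open cells 5.5 deep. Starts mouth up on the counter, a sand dollar in each cell. Point: its centre, 9 mm above its underside; z out of its mouth, x and y square to its sides.
- cap_mid (a point): Empty tray, like the other (60 x 60 x 18) plus four 4 mm round-tipped posts in its corners, 5 proud of the rim, that fit inside the other tray's corners (1 mm play); capped, the pair is 36 high, centres 18 apart. Starts mouth down on the mat, on the post tips: rim 5, back 23 above the mat. Point: centre, midway rim to back; z OUT OF ITS BACK (up at start), x, y square to its sides.
- mat_top (a point): Drip mat, fixed, ribbed light grey rubber, 160 x 160 mm and 5 mm thick. This point is the centre of its top surface; x and y are square to its edges.
- dollar1_mid (a point): Sand dollar 1, an ivory disc 22.4 mm across and 6.6 mm thick, 12 g, low dome with five dark petals above, flat below with a dark dot in the middle. This point is its centre, half-way up; z points out of the domed side (up at the start, down when underside up).
- dollar2_mid (a point): Sand dollar 2, an ivory disc 21.2 mm across and 6.6 mm thick, 12 g, low dome with five dark petals above, flat below with a dark dot in the middle. This point is its centre, half-way up; z points out of the domed side (up at the start, down when underside up).
- dollar3_mid (a point): Sand dollar 3, an ivory disc 22.4 mm across and 6.6 mm thick, 12 g, low dome with five dark petals above, flat below with a dark dot in the middle. This point is its centre, half-way up; z points out of the domed side (up at the start, down when underside up).
- dollar4_mid (a point): Sand dollar 4, an ivory disc 21.2 mm across and 6.6 mm thick, 12 g, low dome with five dark petals above, flat below with a dark dot in the middle. This point is its centre, half-way up; z points out of the domed side (up at the start, down when underside up).
- urchin: Bystander: pale pink dry urchin shell, 76 mm across, 49 mm high, standing loose. Origin at the centre of its underside.
- tub: Bystander: small clear lidded jar, 60 mm across, 52 mm high, standing loose. Origin at the centre of its underside.
- lens: Bystander: magnifying glass lying loose, 82 mm ring of steel with a black handle reaching 153 mm from the ring's centre along -x, at most 16 mm high. Origin under the centre of the ring.
Not all that is in view belongs to the job. There is more than one size of the part that bears mat_top; the job needs the smallest.

How it is judged:
On the way, in this order (a step that is already met when the one before it is completed fails the run):
1. the empty tray caps the upright specimen tray, rim to rim, with every sand dollar inside (z of cap_mid in the frame of tray_mid between 0.016 and 0.0205 m and distance between cap_mid and tray_mid below 0.021 m and angle between the z axis of tray_mid and the z axis of cap_mid, either way round below 0.06 rad and angle between tray_mid's own z axis and vertical below 0.15 rad and horizontal distance between each of dollar1_mid, dollar2_mid, dollar3_mid, dollar4_mid and tray_mid below 0.031 m), for 0.2 s.
2. the two trays, still rim to rim with every sand dollar inside, stand turned right over on the counter (z of cap_mid in the frame of tray_mid between 0.016 and 0.0205 m and distance between cap_mid and tray_mid below 0.021 m and angle between the z axis of tray_mid and the z axis of cap_mid, either way round below 0.06 rad and angle between tray_mid's own z axis and vertical above 2.99 rad and height (world z) of tray_mid below 0.035 m and horizontal distance between each of dollar1_mid, dollar2_mid, dollar3_mid, dollar4_mid and cap_mid below 0.031 m), for 0.2 s.
At the end, for the whole second after the job is handed in: Second tray flat (0.1 rad), mouth up, on the bare counter; all four sand dollars down in its cells, underside up (0.6 rad). Emptied tray flat, either way up, on the mat, its centre within 50 mm of the mat centre along each mat axis. All released and at rest (height (world z) of cap_mid below 0.012 m and angle between cap_mid's own z axis and vertical above 3.04 rad and linear speed of each of cap, dollar1, dollar2, dollar3, dollar4, tray below 0.02 m/s and angular speed of each of cap, tray below 0.3 rad/s and horizontal distance between each of dollar1_mid, dollar2_mid, dollar3_mid, dollar4_mid and cap_mid below 0.031 m and z of each of dollar1_mid, dollar2_mid, dollar3_mid, dollar4_mid in the frame of cap_mid above -0.012 m and angle between each of dollar1_mid, dollar2_mid, dollar3_mid, dollar4_mid's own z axis and vertical above 2.54 rad and x of tray_mid in the frame of mat_top between -0.05 and 0.05 m and y of tray_mid in the frame of mat_top between -0.05 and 0.05 m and z of tray_mid in the frame of mat_top below 0.012 m and (angle between tray_mid's own z axis and vertical below 0.1 rad or angle between tray_mid's own z axis and vertical above 3.04 rad)); the robot touches nothing.
It fails at once if a sand dollar leaves both trays ((distance between dollar1_mid and tray_mid above 0.06 m and distance between dollar1_mid and cap_mid above 0.06 m) or (distance between dollar2_mid and tray_mid above 0.06 m and distance between dollar2_mid and cap_mid above 0.06 m) or (distance between dollar3_mid and tray_mid above 0.06 m and distance between dollar3_mid and cap_mid above 0.06 m) or (distance between dollar4_mid and tray_mid above 0.06 m and distance between dollar4_mid and cap_mid above 0.06 m)).
It fails at once if a tray topples instead of being turned (spins faster than 8 rad/s while tilted) ((angle between tray_mid's own z axis and vertical between 0.3 and 2.84 rad and angular speed of tray above 8 rad/s) or (angle between cap_mid's own z axis and vertical between 0.3 and 2.84 rad and angular speed of cap above 8 rad/s)).
It fails at once if a bystander is moved by more than 30 mm or tipped (distance of any of urchin, tub, lens from where it was at the start of the episode above 0.03 m or angle between any of urchin, tub, lens's own z axis and vertical above 0.4 rad).
It also fails if it takes over 70 s, if anything falls off the work surface, if the arm or the gripper's body presses on something with over 40 N, if the wrist force passes 120 N, or if a joint passes its speed limit or range.

## Working session

There is one attempt and no reset: what is moved stays moved. The work goes in short steps, Python scripts to look and compute and a shell command to move; the robot and the scene stay as the last step left them, time stands still between calls to the robot, and variables do not carry over. Pictures are saved under pics/ and viewed, at most 10 in all, crops included, and the job is handed in when it is done.

```bash
mkdir -p pics
cat > h.py <<'E'
import numpy as np, cv2
from scipy.spatial.transform import Rotation as R
from station import telemetry, viewer, job, search_frame, cut_out
def ray(c,px):
    p=np.atleast_2d(np.array(px,float)); u=(p[:,0]-c['cx'])/c['fx']; v=(p[:,1]-c['cy'])/c['fy']
    if c.get('name')=='wrist':
        r=np.hypot(u,v)+1e-12; d=np.c_[np.sin(r)*u/r,-np.sin(r)*v/r,-np.cos(r)]
    else: d=np.c_[u,-v,-np.ones(len(u))]
    rot=np.array(c['rotation']); rot=rot if rot.shape==(3,3) else R.from_quat(rot,scalar_first=True).as_matrix()
    return np.array(c['origin']),d@rot.T
def onz(c,px,z):
    o,d=ray(c,px); return o+d*((z-o[2])/d[:,2])[:,None]
def cam(n):
    c=viewer.read_camera(n); c['name']=n; return c
def save(c,f,crop=None,s=1):
    im=c['img'][...,::-1]
    if crop: x0,y0,x1,y1=crop; im=im[y0:y1,x0:x1]
    cv2.imwrite('pics/'+f,cv2.resize(im,None,fx=s,fy=s,interpolation=cv2.INTER_CUBIC))
E
python3 - <<'E'
from h import *
o=telemetry.get_obs(); print({k:np.round(v,3) for k,v in o.items()})
im=[]
for n in ['top','side']:
    c=cam(n); print(n,c['fx'],c['cx'],c['cy'],np.round(c['origin'],3),np.round(c['rotation'],3).tolist())
    im.append(c['img'])
    for t in ['tray_mid','cap_mid','mat_top','dollar1_mid','urchin','tub','lens']:
        print(t,[(np.round(r['pixel']).tolist(),round(r['score'],2),np.round(onz(c,r['pixel'],.01)[0,:2],3).tolist()) for r in search_frame(n,t)])
cv2.imwrite('pics/a.png',cv2.resize(im[0],(784,588))[...,::-1]); cv2.imwrite('pics/b.png',cv2.resize(im[1],(784,588))[...,::-1])
E
```

```text
{'t': np.float64(0.0), 'q': array([-1.225,  0.478,  0.022,  1.557, -0.011,  1.109, -0.083]), 'joint_vel': array([-0.   ,  0.002,  0.   ,  0.001, -0.   ,  0.   , -0.001]), 'joint_torque': array([ 0.0000e+00, -5.9647e+01,  1.6080e+00, -2.8119e+01,  1.3000e-02,
        1.0000e-02,  0.0000e+00]), 'eef_pos': array([0.296, 0.606, 0.23 ]), 'tool_rot': array([-0.   ,  0.225,  0.974, -0.001]), 'contact_force': array([-0.192, -0.714, -0.068]), 'torque': array([ 0.008,  0.035, -0.018]), 'grasp_force': np.float64(0.0), 'gripper_width': np.float64(0.997)}
top 545.5513319951131 277.87162166915334 211.12252362606878 [0.291 0.014 1.398] [0.705, 0.062, -0.061, -0.704]
tray_mid [([354.0, 205.0], 0.8, [0.55, -0.18])]
cap_mid [([202.0, 210.0], 0.87, [0.538, 0.213])]
mat_top [([185.0, 324.0], 0.96, [0.248, 0.249]), ([184.0, 121.0], 0.93, [0.776, 0.266])]
dollar1_mid [([345.0, 200.0], 0.44, [0.563, -0.157])]
urchin [([273.0, 129.0], 0.82, [0.756, 0.028]), ([360.0, 206.0], 0.31, [0.549, -0.195])]
tub [([137.0, 193.0], 0.65, [0.582, 0.383])]
lens [([434.0, 199.0], 0.88, [0.565, -0.389])]
side 380.8306083412926 272.36563579235485 210.56406003657816 [ 0.412 -0.648  0.591] [0.895, 0.44, -0.034, -0.063]
tray_mid [([310.0, 296.0], 0.6, [0.558, -0.179])]
cap_mid [([270.0, 184.0], 0.92, [0.535, 0.217])]
mat_top [([266.0, 198.0], 0.8, [0.513, 0.156]), ([356.0, 171.0], 0.68, [0.791, 0.252]), ([160.0, 194.0], 0.62, [0.239, 0.212])]
dollar1_mid [([312.0, 286.0], 0.54, [0.567, -0.154])]
urchin [([372.0, 214.0], 0.88, [0.766, 0.051])]
tub [([279.0, 148.0], 0.87, [0.591, 0.418])]
lens [([357.0, 398.0], 0.81, [0.585, -0.384])]
```

View pics/a.png

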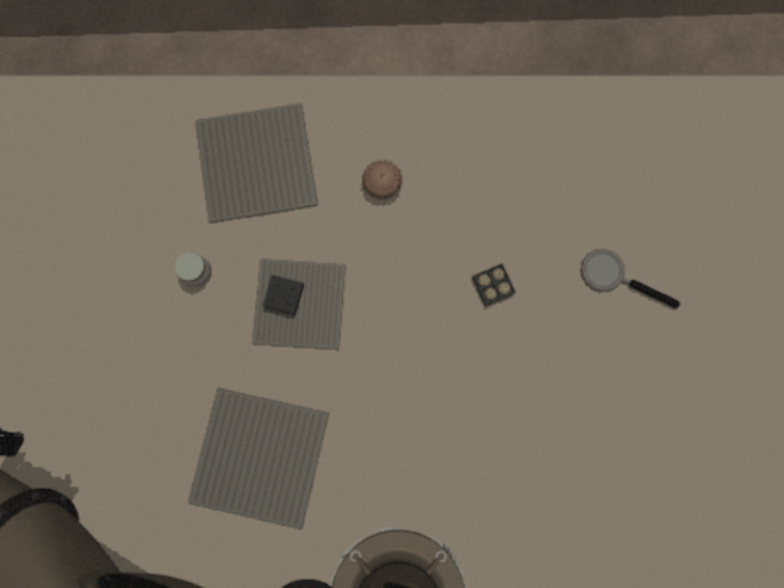

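View pics/b.png

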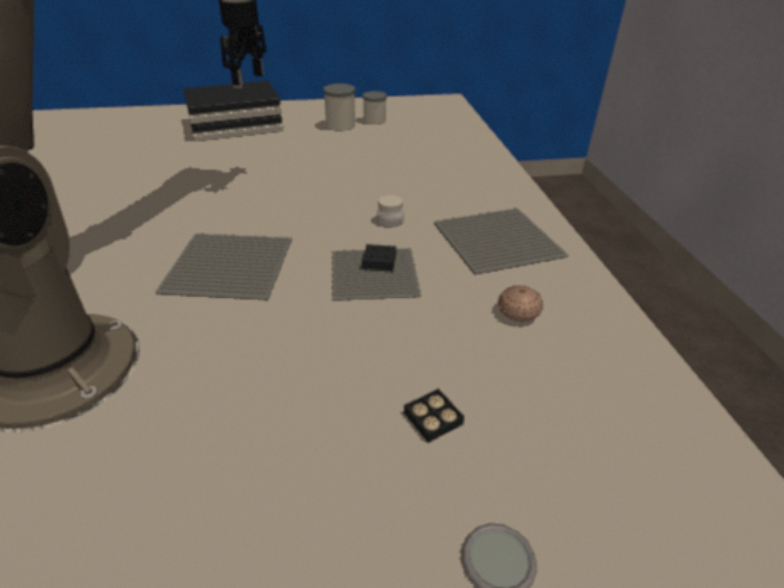

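The large mats at top-view pixels (185,324) and (184,121) are look-alikes. The smallest mat is at (214,217) and carries the dark, mouth-down cap at (202,210). The open tray with four ivory discs is at (354,205). Next I measure yaw and check the choice in one close crop.

Run:
```python
from h import *
c=cam('top'); save(c,'c.png',(150,160,390,260),3)
def quad(m,z):
    cs,_=cv2.findContours(m.astype(np.uint8),0,1); k=max(cs,key=cv2.contourArea)[:,0,:]
    w=onz(c,k,z)[:,:2]*1000
    return cv2.minAreaRect(w.astype(np.float32))
for t,z in [('tray_mid',.018),('cap_mid',.028)]:
    for r in cut_out('top',t)[:1]: print(t,round(r['score'],2),quad(r['pixels'],z))
for r in cut_out('top','mat_top'): print('mat',r['pixel'],quad(r['pixels'],.005))
```

```text
tray_mid 0.69 ((553.723388671875, -173.53369140625), (60.53799819946289, 61.9307746887207), 23.455842971801758)
cap_mid 0.97 ((531.059326171875, 210.68710327148438), (63.97941970825195, 64.75252532958984), 77.31475067138672)
mat [185.7, 116.2] ((794.329345703125, 272.93463134765625), (210.5407257080078, 208.6881561279297), 9.59233570098877)
mat [219.9, 224.1] ((519.823486328125, 184.01068115234375), (159.2352294921875, 158.42555236816406), 86.11126708984375)
mat [183.9, 327.4] ((241.510009765625, 250.77325439453125), (209.51205444335938, 212.6190643310547), 77.78759765625)
```

View pics/c.png

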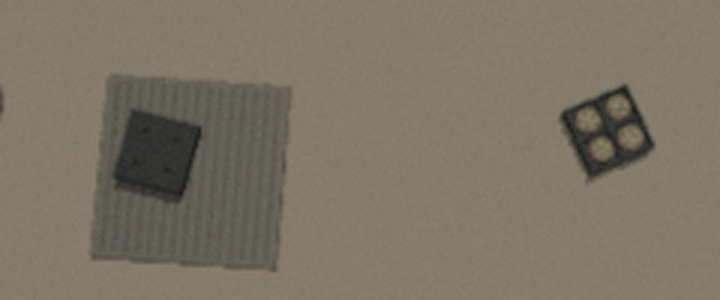

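The crop confirms both picks: the mouth-down cap on the smallest mat (202,210) and the open tray with four discs (353,205). Next is a helper that turns a target pose into tool-axis deltas, then the approach to the cap.

```bash
cat >> h.py <<'E'
import json,os
def obs():
    o=telemetry.get_obs(); open('log.jsonl','a').write(json.dumps({k:np.array(o[k]).tolist() for k in('t','q','eef_pos','tool_rot')})+'\n'); return o
def TR(yaw_y,lean=0):
    """tool y (closing) at yaw_y deg, pointing down, leaned by lean deg about tool y"""
    a=np.radians(yaw_y); y=np.array([np.cos(a),np.sin(a),0]); z=np.array([0,0,-1.]); x=np.cross(y,z)
    return R.from_matrix(np.c_[x,y,z])*R.from_euler('y',lean,degrees=True)
def go(p,Rt):
    o=obs(); R0=R.from_quat(o['tool_rot'],scalar_first=True)
    d=R0.inv().apply(np.array(p)-o['eef_pos']); rv=np.degrees((R0.inv()*Rt).as_rotvec())
    y=R0.as_matrix()[:,1]
    print('t',round(float(o['t']),2),'pos',np.round(o['eef_pos'],4),'yawy',round(np.degrees(np.arctan2(y[1],y[0])),1),'q',np.round(o['q'],2),'w',round(float(o['gripper_width']),3),'gf',round(float(o['grasp_force']),1),'F',np.round(o['contact_force'],1))
    print('  xyz',np.round(d,4).tolist(),'rot',np.round(rv,1).tolist())
E
python3 -c "
from h import *
go([.531,.211,.17],TR(77.3))"
python3 -m crank '[{"delta_rot":[0,0,0],"xyz":[0,0,0],"fingers":-1}]' 60
```

```text
t 1.0 pos [0.2959 0.6067 0.2313] yawy 64.0 q [-1.23  0.48  0.02  1.56 -0.01  1.11 -0.08] w 1.0 gf 0.0 F [-0.7  0.6  0.8]
  xyz [-0.3848, -0.2526, 0.0613] rot [0.0, 0.0, -13.3]
t: 1.1
eef_pos: [0.2959, 0.6067, 0.2313]
tool_rot: [-0.0, 0.225, 0.974, -0.0]
contact_force: [0.7, -0.2, -0.2]
gripper_width: 0.999
grasp_force: 0.0
```

```bash
python3 -m crank '[{"delta_rot":[0,0,-8],"xyz":[-0.2,-0.13,0],"fingers":-1},{"delta_rot":[0,0,-13.3],"xyz":[-0.3848,-0.2526,0.0],"fingers":-1},{"delta_rot":[0,0,-13.3],"xyz":[-0.3848,-0.2526,0.0],"fingers":-1},{"delta_rot":[0,0,-13.3],"xyz":[-0.3848,-0.2526,0.0],"fingers":-1},{"delta_rot":[0,0,-13.3],"xyz":[-0.3848,-0.2526,0.0],"fingers":-1},{"delta_rot":[0,0,-13.3],"xyz":[-0.3848,-0.2526,0.0],"fingers":-1},{"delta_rot":[0,0,-13.3],"xyz":[-0.3848,-0.2526,0.06],"fingers":-1},{"delta_rot":[0,0,-13.3],"xyz":[-0.3848,-0.2526,0.06],"fingers":-1},{"delta_rot":[0,0,-13.3],"xyz":[-0.3848,-0.2526,0.06],"fingers":-1},{"delta_rot":[0,0,-13.3],"xyz":[-0.3848,-0.2526,0.06],"fingers":-1}]'
python3 - <<'E'
from h import *
go([.531,.211,.17],TR(77.3))
c=cam('wrist'); save(c,'w1.png'); print(c['fx'],c['cx'],c['cy'],np.round(c['origin'],3),np.round(c['rotation'],3))
for r in cut_out('wrist','cap_mid')[:2]:
    cs,_=cv2.findContours(r['pixels'].astype(np.uint8),0,1); k=max(cs,key=cv2.contourArea)[:,0,:]
    print(r['pixel'],round(r['score'],2),[cv2.minAreaRect((onz(c,k,z)[:,:2]*1000).astype(np.float32)) for z in(.028,)])
E
```

```text
t: 2.1
eef_pos: [0.5326, 0.2051, 0.17]
tool_rot: [-0.0, 0.114, 0.994, -0.002]
contact_force: [-0.6, -0.5, 0.4]
gripper_width: 1.002
grasp_force: 0.0
t 2.1 pos [0.5326 0.2051 0.17  ] yawy 76.9 q [-0.57  0.37  0.12  1.88 -0.05  0.9   0.91] w 1.002 gf 0.0 F [-0.6 -0.5  0.4]
  xyz [0.0029, 0.0053, -0.0] rot [-0.2, 0.0, -0.4]
325.19226210127806 280.73763692568195 214.99005732322047 [0.45  0.224 0.312] [ 0.772 -0.132 -0.103  0.614]
[284.7, 193.6] 0.58 [((530.947265625, 209.84881591796875), (59.572906494140625, 62.256996154785156), 75.55818176269531)]
```

View pics/w1.png

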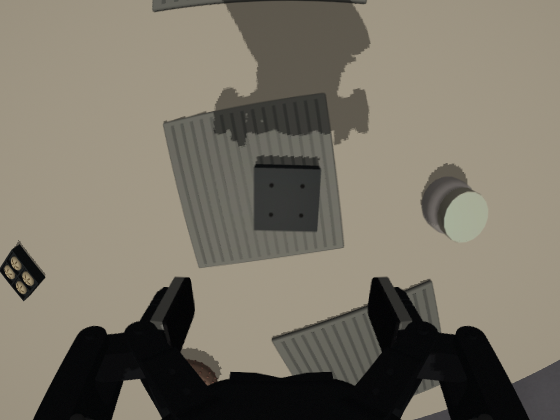

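The wrist picture shows the cap's back at (285,195) between the open fingers (pads near (180,300) and (385,300)), alone on the small mat. I descend in two steps.

```bash
python3 -m crank '[{"delta_rot":[0,0,0],"xyz":[0.0028,0.005,0.04],"fingers":-1},{"delta_rot":[0,0,0],"xyz":[0.0028,0.005,0.08],"fingers":-1},{"delta_rot":[0,0,0],"xyz":[0.0028,0.005,0.1],"fingers":-1},{"delta_rot":[0,0,0],"xyz":[0.0028,0.005,0.1],"fingers":-1}]'
python3 -c "
from h import *
go([.531,.2105,.010],TR(76.5))"
```

```text
t: 2.6
eef_pos: [0.5268, 0.2171, 0.0688]
tool_rot: [-0.002, 0.11, 0.994, -0.001]
contact_force: [0.6, -0.9, -0.2]
gripper_width: 1.001
grasp_force: 0.0
t 2.6 pos [0.5268 0.2171 0.0688] yawy 77.4 q [-0.57  0.51  0.09  1.94 -0.07  0.7   0.91] w 1.001 gf 0.0 F [ 0.6 -0.9 -0.2]
  xyz [-0.0058, -0.0054, 0.0588] rot [-0.2, -0.3, 0.9]
```

```bash
python3 -m crank '[{"delta_rot":[0,0,0.8],"xyz":[-0.003,-0.0055,0],"fingers":-1},{"delta_rot":[0,0,0.8],"xyz":[-0.003,-0.0055,0.03],"fingers":-1},{"delta_rot":[0,0,0.8],"xyz":[-0.003,-0.0055,0.06],"fingers":-1},{"delta_rot":[0,0,0.8],"xyz":[-0.003,-0.0055,0.06],"fingers":-1},{"delta_rot":[0,0,0.8],"xyz":[-0.003,-0.0055,0.06],"fingers":-1},{"delta_rot":[0,0,0.8],"xyz":[-0.003,-0.0055,0.06],"fingers":-1}]'
python3 -c "
from h import *
go([.531,.2105,.010],TR(76.5))"
python3 -m crank '[{"delta_rot":[0,0,0],"xyz":[0,0,0],"fingers":1},{"delta_rot":[0,0,0],"xyz":[0,0,0],"fingers":1},{"delta_rot":[0,0,0],"xyz":[0,0,0],"fingers":1},{"delta_rot":[0,0,0],"xyz":[0,0,0],"fingers":1},{"delta_rot":[0,0,0],"xyz":[0,0,0],"fingers":1}]' 40
python3 -c "
from h import *
go([.531,.2105,.010],TR(76.5))"
```

```text
t: 3.2
eef_pos: [0.5327, 0.2111, 0.0136]
tool_rot: [0.002, 0.118, 0.993, 0.001]
contact_force: [-0.2, 0.0, 0.2]
gripper_width: 1.0
grasp_force: 0.0
t 3.2 pos [0.5327 0.2111 0.0136] yawy 76.5 q [-0.55  0.6   0.08  1.96 -0.09  0.58  0.92] w 1.0 gf 0.0 F [-0.2  0.   0.2]
  xyz [0.0015, -0.001, 0.0036] rot [0.1, 0.2, -0.0]
t: 3.7
eef_pos: [0.5324, 0.2111, 0.0128]
tool_rot: [0.001, 0.118, 0.993, 0.001]
contact_force: [-0.4, 0.0, 6.3]
gripper_width: 0.689
grasp_force: 41.4
t 3.7 pos [0.5324 0.2111 0.0128] yawy 76.5 q [-0.55  0.6   0.08  1.96 -0.09  0.58  0.92] w 0.689 gf 41.4 F [-0.4  0.   6.3]
  xyz [0.0012, -0.0009, 0.0028] rot [0.1, 0.1, -0.0]
```

```bash
python3 -m crank '[{"delta_rot":[0,0,0],"xyz":[0,0,-0.03],"fingers":1},{"delta_rot":[0,0,0],"xyz":[0,0,-0.07],"fingers":1},{"delta_rot":[0,0,0],"xyz":[0,0,-0.11],"fingers":1},{"delta_rot":[0,0,0],"xyz":[0,0,-0.13],"fingers":1},{"delta_rot":[0,0,0],"xyz":[0,0,-0.13],"fingers":1},{"delta_rot":[0,0,0],"xyz":[0,0,-0.13],"fingers":1}]'
python3 -c "
from h import *
go([.50,-.12,.140],TR(23.5))"
```

```text
t: 4.3
eef_pos: [0.5309, 0.2104, 0.1415]
tool_rot: [0.0, 0.118, 0.993, 0.0]
contact_force: [-0.3, -0.2, -0.7]
gripper_width: 0.688
grasp_force: 44.9
t 4.3 pos [0.5309 0.2104 0.1415] yawy 76.5 q [-0.58  0.41  0.11  1.9  -0.06  0.84  0.9 ] w 0.688 gf 44.9 F [-0.3 -0.2 -0.7]
  xyz [-0.0471, -0.3285, 0.0013] rot [0.0, 0.0, 53.0]
```

```bash
python3 -m crank '[{"delta_rot":[0,0,8],"xyz":[-0.016,-0.043,0],"fingers":1},{"delta_rot":[0,0,16],"xyz":[-0.033,-0.087,0],"fingers":1},{"delta_rot":[0,0,24],"xyz":[-0.049,-0.13,0],"fingers":1},{"delta_rot":[0,0,32],"xyz":[-0.065,-0.175,0],"fingers":1},{"delta_rot":[0,0,40],"xyz":[-0.081,-0.22,0],"fingers":1},{"delta_rot":[0,0,48],"xyz":[-0.1,-0.265,0],"fingers":1},{"delta_rot":[0,0,53],"xyz":[-0.115,-0.31,0],"fingers":1},{"delta_rot":[0,0,53],"xyz":[-0.13,-0.355,0],"fingers":1},{"delta_rot":[0,0,53],"xyz":[-0.15,-0.4,0],"fingers":1},{"delta_rot":[0,0,53],"xyz":[-0.162,-0.435,0],"fingers":1}]'
python3 -m crank '[{"delta_rot":[0,0,0],"xyz":[0,0,0],"fingers":1},{"delta_rot":[0,0,0],"xyz":[0,0,0],"fingers":1},{"delta_rot":[0,0,0],"xyz":[0,0,0],"fingers":1}]'
python3 - <<'E'
from h import *
go([.554,-.1735,.14],TR(23.5))
c=cam('wrist'); save(c,'w2.png')
def rect(n,z):
  for r in cut_out('wrist',n)[:2]:
    cs,_=cv2.findContours(r['pixels'].astype(np.uint8),0,1); k=max(cs,key=cv2.contourArea)[:,0,:]
    print(n,r['pixel'],round(r['score'],2),cv2.minAreaRect((onz(c,k,z)[:,:2]*1000).astype(np.float32)))
rect('tray_mid',.018); rect('cap_mid',.155)
E
```

```text
t: 5.3
eef_pos: [0.5859, -0.2535, 0.1394]
tool_rot: [-0.001, 0.549, 0.836, -0.001]
contact_force: [1.3, 0.4, -1.4]
gripper_width: 0.685
grasp_force: 44.9
t: 5.6
eef_pos: [0.5866, -0.2484, 0.1398]
tool_rot: [-0.001, 0.548, 0.837, 0.0]
contact_force: [0.5, 0.9, -0.8]
gripper_width: 0.688
grasp_force: 44.9
t 5.6 pos [ 0.5866 -0.2484  0.1398] yawy 23.6 q [ 0.01  0.54  0.4   1.75 -0.26  0.91  0.94] w 0.688 gf 44.9 F [ 0.5  0.9 -0.8]
  xyz [0.0816, 0.0001, 0.0] rot [-0.1, -0.1, 0.1]
tray_mid [279.0, 115.3] 0.95 ((553.7898559570312, -177.80825805664062), (60.43092346191406, 60.23175811767578), 24.36219596862793)
cap_mid [279.3, 278.8] 0.78 ((585.0531616210938, -246.3057098388672), (59.5739860534668, 66.35343170166016), 22.840106964111328)
```

View pics/w2.png

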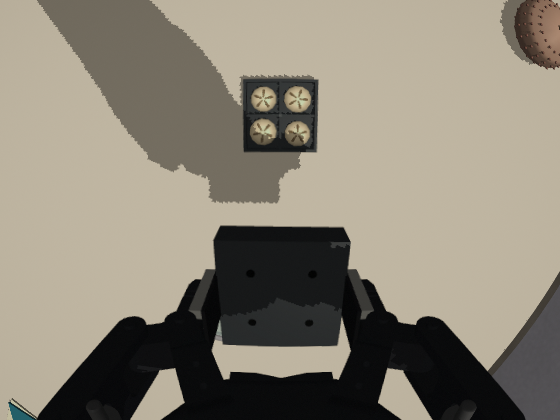

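The picture shows the tray at (281,115) and the held cap at (281,285), level. Its four holes are near (250,274), (312,274), (252,323) and (309,322), and I use them for the relative fit.

Run:
```python
from h import *
c=cam('wrist'); o=obs(); g=cv2.cvtColor(c['img'],cv2.COLOR_RGB2GRAY).astype(float)
pts=[]
for (x,y) in [(250,274),(312,274),(252,323),(309,322)]:
    w=g[y-7:y+8,x-7:x+8]; b=cv2.GaussianBlur(w,(0,0),1); m=np.clip(np.median(b)*.75-b,0,None); yy,xx=np.mgrid[y-7:y+8,x-7:x+8]
    pts.append([(m*xx).sum()/m.sum(),(m*yy).sum()/m.sum()])
print(np.round(pts,1).tolist())
R0=R.from_quat(o['tool_rot'],scalar_first=True)
def tool(P): return np.round(R0.inv().apply(P-o['eef_pos'])*1000,1)
P=onz(c,pts,.155); T=tool(P); print(T.tolist(),T.mean(0)); 
d=T[1]-T[0];e=T[3]-T[2]; print(np.degrees(np.arctan2(d[0],d[1])),np.degrees(np.arctan2(e[0],e[1])))
r=cut_out('wrist','tray_mid')[0]
# tray corners from dark threshold
k=max(cv2.findContours(r['pixels'].astype(np.uint8),0,1)[0],key=cv2.contourArea)[:,0,:]
q=tool(onz(c,k,.018))[:,:2].astype(np.float32); print(cv2.minAreaRect(q))
rs=[search_frame('wrist','dollar1_mid')]
D=np.array([tool(onz(c,x['pixel'],.018))[0,:2] for x in rs[0][:6]]); print(D.tolist(),[round(x['score'],2) for x in rs[0]])
```

```text
[[250.0, 273.1], [312.1, 273.9], [251.7, 322.0], [308.6, 322.6]]
[[12.7, -14.3, -14.0], [12.3, 13.6, -14.0], [-15.2, -14.7, -14.0], [-15.6, 13.2, -14.0]] [ -1.45  -0.55 -14.  ]
-0.8213885926122846 -0.8213885926122884
((77.85000610351562, -1.3999996185302734), (61.0, 59.900001525878906), 90.0)
[[91.4, 13.4]] [0.72]
```

Run:
```python
from h import *
c=cam('wrist'); o=obs(); g=cv2.cvtColor(c['img'],cv2.COLOR_RGB2GRAY).astype(float)
R0=R.from_quat(o['tool_rot'],scalar_first=True)
def tool(P): return R0.inv().apply(P-o['eef_pos'])[:,:2]*1000
print('levels',g[60:75,290:310].mean(),g[90:140,246].mean(),g[115,225:240].mean())
def edge(line):
    # subpixel crossing of 75 along a profile
    i=np.where((line[:-1]>70)&(line[1:]<=70))[0][0]; return i+(line[i]-70)/(line[i]-line[i+1])
L=[(228+edge(g[y,228:262]),y) for y in range(86,146,3)]
Rr=[(334-edge(g[y,334:300:-1]),y) for y in range(86,146,3)]
T=[(x,62+edge(g[62:100,x])) for x in range(252,312,3)]
B=[(x,170-edge(g[170:135:-1,x])) for x in range(252,312,3)]
res=[]
for n,p,ax in[('L',L,1),('R',Rr,1),('T',T,0),('B',B,0)]:
    q=tool(onz(c,p,.018)); a,b=(q[:,0]-77.8,q[:,1]) if ax==1 else (q[:,1]+1,q[:,0])
    s,i=np.polyfit(a,b,1); rr=np.abs(b-s*a-i); k=rr<np.median(rr)*3+.1; s,i=np.polyfit(a[k],b[k],1)
    print(n,'slope deg',round(np.degrees(np.arctan(s)),2),'at centre',round(i,2),'res',round(np.median(rr),2))
```

```text
levels 177.87666666666667 26.84 109.33333333333333
L slope deg 0.86 at centre -31.29 res 0.06
R slope deg 0.61 at centre 27.57 res 0.08
T slope deg -0.68 at centre 108.39 res 0.06
B slope deg 0.39 at centre 49.04 res 0.19
```

```bash
python3 -m crank '[{"delta_rot":[0,0,0],"xyz":[0.02,-0.001,0.02],"fingers":1},{"delta_rot":[0,0,0],"xyz":[0.035,-0.001,0.06],"fingers":1},{"delta_rot":[0,0,0],"xyz":[0.035,-0.001,0.09],"fingers":1},{"delta_rot":[0,0,0],"xyz":[0.035,-0.001,0.1],"fingers":1},{"delta_rot":[0,0,0],"xyz":[0.035,-0.001,0.1],"fingers":1},{"delta_rot":[0,0,0],"xyz":[0.035,-0.001,0.1],"fingers":1},{"delta_rot":[0,0,0],"xyz":[0.035,-0.001,0.1],"fingers":1}]'
python3 - <<'E'
from h import *
go([.554,-.1735,.04],TR(23.5))
c=cam('wrist'); save(c,'w3.png')
E
```

```text
t: 6.65
eef_pos: [0.5735, -0.2197, 0.0431]
tool_rot: [0.002, 0.549, 0.836, 0.0]
contact_force: [-0.3, -0.0, 0.1]
gripper_width: 0.689
grasp_force: 44.9
t 6.65 pos [ 0.5735 -0.2197  0.0431] yawy 23.5 q [ 0.01  0.63  0.35  1.86 -0.32  0.7   0.95] w 0.689 gf 44.9 F [-0.3 -0.   0.1]
  xyz [0.0501, 0.0005, 0.003] rot [0.1, 0.1, -0.0]
```

View pics/w3.png

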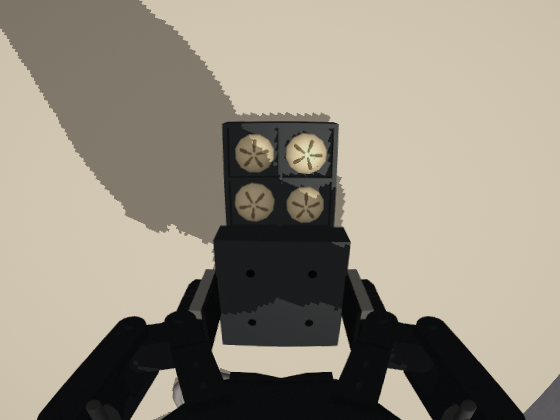

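The tray sits at (281,175), directly ahead of the held cap at (281,285), well lined up. I measure again with both close together.

Run:
```python
from h import *
c=cam('wrist'); o=obs(); g=cv2.cvtColor(c['img'],cv2.COLOR_RGB2GRAY).astype(float)
R0=R.from_quat(o['tool_rot'],scalar_first=True)
def tool(P): return R0.inv().apply(P-o['eef_pos'])[:,:2]*1000
pts=[]
for (x,y) in [(250,273),(312,274),(252,322),(309,322)]:
    w=g[y-7:y+8,x-7:x+8]; b=cv2.GaussianBlur(w,(0,0),1); m=np.clip(np.median(b)*.75-b,0,None); yy,xx=np.mgrid[y-7:y+8,x-7:x+8]
    pts.append([(m*xx).sum()/m.sum(),(m*yy).sum()/m.sum()])
H=tool(onz(c,pts,o['eef_pos'][2]+.015)); print('cap',H.mean(0),np.degrees(np.arctan2(H[1,0]-H[0,0],H[1,1]-H[0,1])))
def edge(l):
    i=np.where((l[:-1]>65)&(l[1:]<=65))[0][0]; return i+(l[i]-65)/(l[i]-l[i+1])
L=[(205+edge(g[y,205:250]),y) for y in range(132,220,4)]
Rr=[(355-edge(g[y,355:310:-1]),y) for y in range(132,220,4)]
T=[(x,100+edge(g[100:145,x])) for x in range(235,325,4)]
for n,p,ax in[('L',L,1),('R',Rr,1),('T',T,0)]:
    q=tool(onz(c,p,.018)); a,b=(q[:,0]-45,q[:,1]) if ax==1 else (q[:,1],q[:,0])
    s,i=np.polyfit(a,b,1); rr=np.abs(b-s*a-i); k=rr<np.median(rr)*3+.1; s,i=np.polyfit(a[k],b[k],1)
    print(n,round(np.degrees(np.arctan(s)),2),round(i,2),round(np.median(rr),2),np.round([p[0],p[-1]],1).tolist())
```

```text
cap [-1.58951583 -0.59086027] -0.8104543596728443Traceback (most recent call last):
  File "<stdin>", line 13, in <module>
  File "<stdin>", line 11, in edge
IndexError: index 0 is out of bounds for axis 0 with size 0
```

Run:
```python
from h import *
c=cam('wrist'); o=obs(); g=cv2.GaussianBlur(cv2.cvtColor(c['img'],cv2.COLOR_RGB2GRAY).astype(float),(0,0),.8)
R0=R.from_quat(o['tool_rot'],scalar_first=True)
def tool(P): return R0.inv().apply(P-o['eef_pos'])[:,:2]*1000
def edge(l):
    d=-np.diff(l); i=int(d.argmax()); w=d[max(i-2,0):i+3]; return (w*np.arange(max(i-2,0),max(i-2,0)+len(w))).sum()/w.sum()+.5
L=[(212+edge(g[y,212:235]),y) for y in range(134,222,4)]
Rr=[(350-edge(g[y,350:327:-1]),y) for y in range(134,222,4)]
T=[(x,105+edge(g[105:130,x])) for x in range(235,325,4)]
for n,p,ax in[('L',L,1),('R',Rr,1),('T',T,0)]:
    q=tool(onz(c,p,.018)); a,b=(q[:,0]-45,q[:,1]) if ax==1 else (q[:,1],q[:,0])
    s,i=np.polyfit(a,b,1); rr=np.abs(b-s*a-i); k=rr<np.median(rr)*3+.1; s,i=np.polyfit(a[k],b[k],1)
    print(n,round(np.degrees(np.arctan(s)),2),round(i,2),round(np.median(rr),2),np.round([p[0],p[-1]],1).tolist())
```

```text
L 0.21 -30.55 0.02 [[222.2, 134.0], [225.7, 218.0]]
R 0.21 29.04 0.46 [[338.4, 134.0], [334.3, 218.0]]
T 0.14 76.48 0.03 [[235.0, 122.0], [323.0, 121.4]]
```

```bash
python3 -m crank '[{"delta_rot":[0,0,-0.4],"xyz":[0.025,-0.0003,0],"fingers":1},{"delta_rot":[0,0,-0.4],"xyz":[0.048,-0.0003,0],"fingers":1},{"delta_rot":[0,0,-0.4],"xyz":[0.048,-0.0003,0.013],"fingers":1},{"delta_rot":[0,0,-0.4],"xyz":[0.048,-0.0003,0.013],"fingers":1},{"delta_rot":[0,0,-0.4],"xyz":[0.048,-0.0003,0.013],"fingers":1},{"delta_rot":[0,0,-0.4],"xyz":[0.048,-0.0003,0.013],"fingers":1}]'
python3 - <<'E'
from h import *
go([.554,-.1735,.03],TR(23.5))
c=cam('wrist'); s=cam('side'); 
a=cv2.resize(c['img'][200:300,180:380],(800,400),interpolation=2)
px=(310,296); b=cv2.resize(s['img'][270:320,260:360],(800,400),interpolation=2)[:, :]
cv2.imwrite('pics/w4.png',np.vstack([a,b])[...,::-1][:800] if 0 else cv2.resize(np.vstack([a,b])[...,::-1],(600,600)))
E
```

```text
t: 7.4
eef_pos: [0.5533, -0.176, 0.0287]
tool_rot: [0.001, 0.546, 0.838, -0.0]
contact_force: [0.1, 0.5, -0.9]
gripper_width: 0.691
grasp_force: 44.8
t 7.4 pos [ 0.5533 -0.176   0.0287] yawy 23.8 q [-0.05  0.61  0.34  1.95 -0.32  0.63  0.9 ] w 0.691 gf 44.8 F [ 0.1  0.5 -0.9]
  xyz [0.002, 0.0017, -0.0013] rot [0.0, 0.1, 0.3]
```

View pics/w4.png

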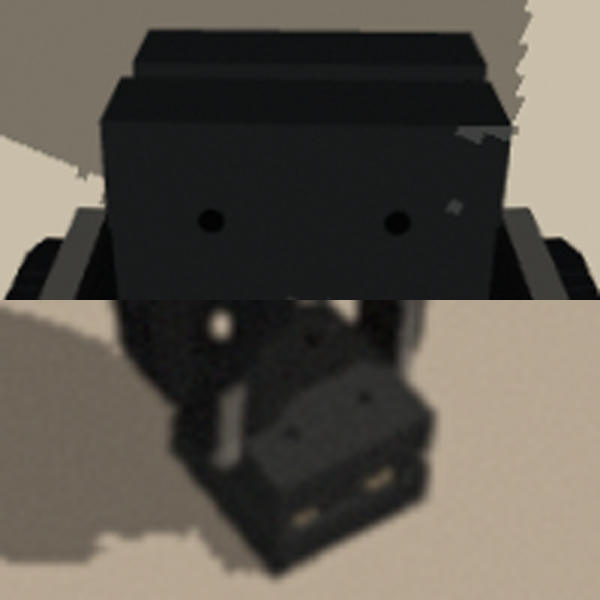

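The crop shows the cap's lower front edge at (221–343, 226) in full-image pixels and the tray's top front edge just beyond it at (224–342, 221). I compute the gap.

Run:
```python
from h import *
c=cam('wrist'); o=obs(); R0=R.from_quat(o['tool_rot'],scalar_first=True); z=o['eef_pos'][2]; print(o['eef_pos'])
def t(u,z): return np.round(R0.inv().apply(onz(c,[[180+a/3,200+b/3] for a,b in u],z)-o['eef_pos'])[:,:2]*1000,1).tolist()
print('cap back',t([(101,121),(510,123)],z+.0152)); print('cap rim',t([(122,78),(488,80)],z-.0028)); print('tray top',t([(133,63),(486,65)],.018)); print('tray bot',t([(150,30),(472,33)],0))
```

```text
[ 0.55308653 -0.17552929  0.02857591]
cap back [[28.6, -29.5], [28.3, 29.2]]
cap rim [[28.3, -29.5], [27.9, 29.3]]
tray top [[28.0, -29.0], [27.6, 30.4]]
tray bot [[27.9, -28.8], [27.3, 31.0]]
```

```bash
python3 -m crank '[{"delta_rot":[0,0,0],"xyz":[-0.0003,0.0006,0],"fingers":1},{"delta_rot":[0,0,0],"xyz":[-0.0003,0.0006,0.003],"fingers":1},{"delta_rot":[0,0,0],"xyz":[-0.0003,0.0006,0.006],"fingers":1},{"delta_rot":[0,0,0],"xyz":[-0.0003,0.0006,0.008],"fingers":1},{"delta_rot":[0,0,0],"xyz":[-0.0003,0.0006,0.01],"fingers":1},{"delta_rot":[0,0,0],"xyz":[-0.0003,0.0006,0.01],"fingers":1},{"delta_rot":[0,0,0],"xyz":[-0.0003,0.0006,0.01],"fingers":1}]'
python3 -c "
from h import *
go([.553,-.1755,.0208],TR(23.8))"
```

```text
t: 8.25
eef_pos: [0.5536, -0.1749, 0.0211]
tool_rot: [-0.0, 0.546, 0.838, 0.001]
contact_force: [-9.6, 4.1, 31.4]
gripper_width: 0.688
grasp_force: 48.4
t 8.25 pos [ 0.5536 -0.1749  0.0211] yawy 23.9 q [-0.05  0.62  0.33  1.95 -0.33  0.62  0.91] w 0.688 gf 48.4 F [-9.6  4.1 31.4]
  xyz [-0.0003, -0.0008, 0.0003] rot [0.1, -0.1, 0.1]
```

Seated (TCP at 21.1 mm; posts on the rim would have stopped it at about 26). I relax the press, release, and fit a kinematic model from the log to plan the leans.

```bash
python3 -m crank '[{"delta_rot":[0,0,0],"xyz":[0,0,-0.002],"fingers":1},{"delta_rot":[0,0,0],"xyz":[0,0,-0.002],"fingers":-1},{"delta_rot":[0,0,0],"xyz":[0,0,-0.002],"fingers":-1},{"delta_rot":[0,0,0],"xyz":[0,0,-0.002],"fingers":-1},{"delta_rot":[0,0,0],"xyz":[0,0,-0.06],"fingers":-1},{"delta_rot":[0,0,0],"xyz":[0,0,-0.08],"fingers":-1},{"delta_rot":[0,0,0],"xyz":[0,0,-0.08],"fingers":-1},{"delta_rot":[0,0,0],"xyz":[0,0,-0.08],"fingers":-1}]'
cat > kin.py <<'E'
from h import *
import itertools
from scipy.optimize import least_squares
D=[json.loads(l) for l in open('log.jsonl')]
Q=np.array([d['q'] for d in D]); P=np.array([d['eef_pos'] for d in D]); O=R.from_quat([d['tool_rot'] for d in D],scalar_first=True)
AX='zyzyzyz'
def fk(q,x,s):
    r=R.identity(); p=np.zeros(3); q=q*s; q=q+np.r_[x[0],0,0,0,0,0,x[1]]; L=np.zeros((7,3)); L[1:]=x[2:].reshape(6,3)
    L0=np.zeros(3)
    for i in range(7):
        p=p+r.apply(L[i]); r=r*R.from_euler(AX[i],q[i])
    return p+0*L0,r
# x: yaw0,yaw7, offsets between joints (before joint i), last offset along tool via L[6]
def res(x,s):
    e=[]
    for q,p,o in zip(Q,P,O):
        a,r=fk(q,x,s); e+=list((a-p)*1)+list((o.inv()*r).as_rotvec()*.3)
    return np.r_[e,1e-3*(x[2:]-PR[2:])]
PR=np.zeros(20); PR[2:]=np.array([[0,0,.33],[0,0,.2],[0,0,.2],[0,0,.2],[0,0,.2],[0,0,.3]]).ravel()
def fit():
    best=None
    for s1,s3,s5,s7 in itertools.product([1,-1],repeat=4):
        s=np.array([s1,1,s3,1,s5,1,s7]); 
        for y0 in (0,1.57,-1.57,3.14):
          for y7 in (0,1.57,-1.57,3.14):
            x=PR.copy(); x[0]=y0;x[1]=y7
            f=least_squares(res,x,args=(s,),max_nfev=12)
            if best is None or f.cost<best[0]: best=(f.cost,f.x,s)
    f=least_squares(res,best[1],args=(best[2],)); return f.cost,f.x,best[2]
if __name__=='__main__':
    go([.553,-.1755,.1],TR(23.8)); c,x,s=fit(); print(c,np.round(x,3),s,len(Q)); r=res(x,s)[:-18].reshape(-1,6); print(np.round(np.abs(r).max(0),4)); np.savez('kin.npz',x=x,s=s)
E
time python3 kin.py
```

```text
t: 9.05
eef_pos: [0.5537, -0.1747, 0.0984]
tool_rot: [0.0, 0.545, 0.838, 0.0]
contact_force: [-0.3, 0.8, -0.2]
gripper_width: 1.0
grasp_force: 0.0
t 9.05 pos [ 0.5537 -0.1747  0.0984] yawy 23.9 q [-0.1   0.51  0.39  1.92 -0.27  0.76  0.86] w 1.0 gf 0.0 F [-0.3  0.8 -0.2]
  xyz [-0.0005, -0.001, -0.0016] rot [0.0, 0.0, 0.1]
8.09971768071906e-09 [-0.     1.571  0.    -0.015  0.287 -0.    -0.015  0.271  0.    -0.016
  0.271  0.    -0.016  0.236 -0.    -0.     0.236  0.    -0.     0.327] [-1  1 -1  1 -1  1 -1] 15
[0. 0. 0. 0. 0. 0.]
real	1m24.189s
user	1m24.268s
sys	0m0.087s
```

The kinematic fit is exact. Next I use it to see which lean directions the arm can reach.

```bash
cat > ik.py <<'E'
from h import *
from scipy.optimize import least_squares
k=np.load('kin.npz'); X,S=k['x'],k['s']; LO=np.array([-2.96,-.34,-1.41,.24,-1.37,.17,-2.96])+.04; HI=np.array([2.96,2.1,1.46,2.44,4.51,1.92,2.96])-.04
OFF=np.zeros((7,3)); OFF[1:]=X[2:].reshape(6,3)
def rot(a,t):
    c,s=np.cos(t),np.sin(t); return np.array([[c,-s,0],[s,c,0],[0,0,1]]) if a=='z' else np.array([[c,0,s],[0,1,0],[-s,0,c]])
def fk(q):
    M=np.eye(3);p=np.zeros(3);q=q*S; q=q+np.r_[X[0],0,0,0,0,0,X[1]]
    for i in range(7): p=p+M@OFF[i]; M=M@rot('zyzyzyz'[i],q[i])
    return p,M
def ik(q0,p,Rm):
    def f(q):
        a,M=fk(q); E=M.T@Rm; return np.r_[(a-p)*10,3*np.array([E[2,1]-E[1,2],E[0,2]-E[2,0],E[1,0]-E[0,1]])/2, 3*(1-(np.trace(E)-1)/2), .01*(q-q0)]
    s=least_squares(f,np.clip(q0,LO+1e-6,HI-1e-6),bounds=(LO,HI),max_nfev=60)
    return s.x,np.linalg.norm(s.fun[:7])
def pose(G,yaw,lean,past=.012):
    Rt=TR(yaw,lean).as_matrix(); return np.array(G)+Rt[:,2]*past,Rt
E
python3 - <<'E'
from ik import *
q0=np.array(telemetry.get_obs()['q'])
def sweep(G,yaw,q,sgn):
    last=0
    for l in range(5,75,5):
        q,e=ik(q,*pose(G,yaw,sgn*l))
        if e>.02: break
        last=l
    return last
for xy in [(.554,-.175),(.55,0.),(.62,-.1),(.68,-.15),(.6,-.25)]:
  for yaw in ([24,114,204,294] if xy[0]==.554 else [30,60,75,90,120,150,180,210,240,255,270,300,330,360]):
    G=[*xy,.08]; best=None
    for t in range(4):
        s=q0.copy(); 
        if t: s=LO+(HI-LO)*np.random.default_rng(t).random(7)
        q,e=ik(s,*pose(G,yaw,0))
        if e<.02:
            r=(sweep(G,yaw,q,-1),sweep(G,yaw,q,1))
            if best is None or sum(r)>sum(best[0]): best=(r,t,np.round(q,2))
    if best and sum(best[0])>=80: print(xy,yaw,best)
E
```

```text
(0.554, -0.175) 24 ((70, 70), 0, array([-0.08,  0.55,  0.37,  1.93, -0.29,  0.71,  0.88]))
(0.554, -0.175) 114 ((70, 70), 1, array([ 0.79,  0.66, -0.79,  1.87,  0.61,  0.87,  1.68]))
(0.554, -0.175) 204 ((70, 50), 0, array([-0.53,  0.85,  1.09,  1.96, -0.95,  0.96, -1.68]))
(0.554, -0.175) 294 ((70, 35), 0, array([-0.37,  0.67,  0.78,  1.95, -0.66,  0.8 , -0.36]))
(0.55, 0.0) 30 ((70, 70), 0, array([-0.38,  0.51,  0.34,  2.  , -0.27,  0.67,  0.65]))
(0.55, 0.0) 60 ((55, 70), 0, array([-0.27,  0.49,  0.2 ,  2.  , -0.15,  0.66,  1.07]))
(0.55, 0.0) 75 ((40, 60), 0, array([-0.22,  0.49,  0.13,  1.99, -0.1 ,  0.66,  1.29]))
(0.55, 0.0) 90 ((40, 60), 0, array([-0.16,  0.49,  0.06,  1.99, -0.05,  0.67,  1.5 ]))
(0.55, 0.0) 120 ((55, 70), 1, array([ 0.59,  0.68, -0.94,  1.94,  0.71,  0.89,  1.38]))
(0.55, 0.0) 150 ((70, 70), 0, array([ 0.04,  0.49, -0.2 ,  1.98,  0.15,  0.69,  2.37]))
(0.55, 0.0) 180 ((70, 55), 2, array([-0.47,  0.53,  0.46,  2.01, -0.36,  0.68, -2.92]))
(0.55, 0.0) 210 ((70, 70), 0, array([-0.89,  0.84,  1.13,  2.03, -0.98,  0.95, -1.84]))
(0.55, 0.0) 240 ((70, 25), 0, arr
[... 3176 characters left out ...]
) 150 ((55, 70), 0, array([ 0.42,  0.62, -0.16,  1.73,  0.13,  0.8 ,  2.81]))
(0.6, -0.25) 180 ((70, 70), 2, array([ 0.06,  0.64,  0.34,  1.76, -0.28,  0.79, -2.61]))
(0.6, -0.25) 210 ((60, 35), 0, array([-0.35,  0.89,  1.01,  1.79, -0.9 ,  1.  , -1.58]))
(0.6, -0.25) 255 ((50, 35), 2, array([ 0.28,  0.62,  0.02,  1.74, -0.02,  0.78, -1.52]))
(0.6, -0.25) 270 ((50, 55), 2, array([ 0.33,  0.62, -0.04,  1.74,  0.03,  0.79, -1.3 ]))
(0.6, -0.25) 300 ((70, 70), 0, array([-0.19,  0.74,  0.72,  1.78, -0.62,  0.87, -0.23]))
(0.6, -0.25) 330 ((70, 70), 0, array([-0.11,  0.7 ,  0.6 ,  1.77, -0.51,  0.83,  0.2 ]))
(0.6, -0.25) 360 ((70, 70), 0, array([-0.03,  0.66,  0.47,  1.77, -0.4 ,  0.81,  0.63]))
```

The arm can lean ±70° either way here at the current closing yaw, so the turn is two 90° flips about the closing axis (lean −35° to +55°, twice) with the pair stood on its side between them. First, hover at −35°.

```bash
python3 -c "
from ik import *
G=[.554,-.176,.019]
p,M=pose(G,23.9,-35,-.068); go(p,R.from_matrix(M))"
```

```text
t 9.05 pos [ 0.5537 -0.1747  0.0984] yawy 23.9 q [-0.1   0.51  0.39  1.92 -0.27  0.76  0.86] w 1.0 gf 0.0 F [-0.3  0.8 -0.2]
  xyz [0.0377, -0.0003, 0.0237] rot [0.0, -35.0, -0.0]
```

```bash
python3 -m crank '[{"delta_rot":[0,-8,0],"xyz":[0.01,0,0],"fingers":-1},{"delta_rot":[0,-16,0],"xyz":[0.02,0,0],"fingers":-1},{"delta_rot":[0,-24,0],"xyz":[0.03,0,0.01],"fingers":-1},{"delta_rot":[0,-32,0],"xyz":[0.0377,0,0.02],"fingers":-1},{"delta_rot":[0,-35,0],"xyz":[0.0377,0,0.024],"fingers":-1},{"delta_rot":[0,-35,0],"xyz":[0.0377,0,0.024],"fingers":-1},{"delta_rot":[0,-35,0],"xyz":[0.0377,0,0.024],"fingers":-1},{"delta_rot":[0,-35,0],"xyz":[0.0377,0,0.024],"fingers":-1}]' 80
python3 - <<'E'
from ik import *
G=[.554,-.176,.019]
p,M=pose(G,23.9,-35,.012); go(p,R.from_matrix(M))
c=cam('wrist'); save(c,'w5.png')
E
```

```text
t: 9.85
eef_pos: [0.5379, -0.1416, 0.0744]
tool_rot: [0.251, 0.521, 0.799, -0.164]
contact_force: [0.5, 0.0, -0.3]
gripper_width: 1.0
grasp_force: 0.0
t 9.85 pos [ 0.5379 -0.1416  0.0744] yawy 23.8 q [-0.9   0.72  0.93  2.25  0.12  0.24  0.13] w 1.0 gf 0.0 F [ 0.5  0.  -0.3]
  xyz [0.0005, 0.0008, 0.0791] rot [-0.1, -0.1, -0.1]
```

View pics/w5.png

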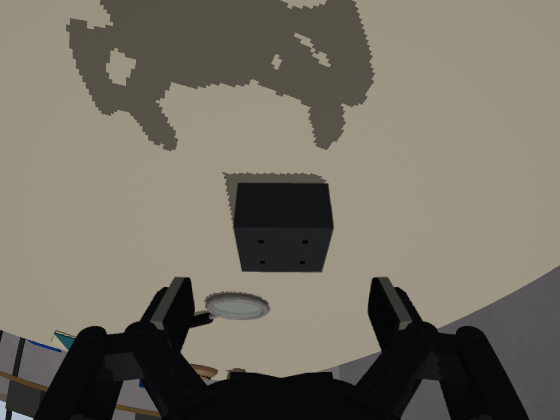

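The pair is seated and centred between the fingers at (284,225), with the pads at (175,300) and (385,300). I advance and grip.

```bash
python3 -m crank '[{"delta_rot":[0,0,0],"xyz":[0.0005,0.0005,0.03],"fingers":-1},{"delta_rot":[0,0,0],"xyz":[0.0005,0.0005,0.06],"fingers":-1},{"delta_rot":[0,0,0],"xyz":[0.0005,0.0005,0.079],"fingers":-1},{"delta_rot":[0,0,0],"xyz":[0.0005,0.0005,0.079],"fingers":-1},{"delta_rot":[0,0,0],"xyz":[0.0005,0.0005,0.079],"fingers":-1},{"delta_rot":[0,0,0],"xyz":[0.0005,0.0005,0.079],"fingers":-1}]'
python3 -c "
from ik import *
G=[.554,-.176,.019]
p,M=pose(G,23.9,-35,.012); go(p,R.from_matrix(M))"
```

```text
t: 10.5
eef_pos: [0.5568, -0.1841, 0.0101]
tool_rot: [0.252, 0.523, 0.798, -0.163]
contact_force: [-0.4, -0.4, 0.4]
gripper_width: 1.007
grasp_force: 0.0
t 10.5 pos [ 0.5568 -0.1841  0.0101] yawy 23.6 q [-0.62  0.78  0.67  2.2   0.92  0.17 -0.64] w 1.007 gf 0.0 F [-0.4 -0.4  0.4]
  xyz [0.0019, 0.0007, -0.0002] rot [-0.0, -0.1, -0.4]
```

```bash
python3 -m crank '[{"delta_rot":[0,0,0],"xyz":[0.0015,0.0007,0],"fingers":1},{"delta_rot":[0,0,0],"xyz":[0.0015,0.0007,0],"fingers":1},{"delta_rot":[0,0,0],"xyz":[0.0015,0.0007,0],"fingers":1},{"delta_rot":[0,0,0],"xyz":[0.0015,0.0007,0],"fingers":1},{"delta_rot":[0,0,0],"xyz":[0.0015,0.0007,0],"fingers":1}]' 80
python3 -c "
from ik import *
o=obs();print(o['q'])
G=[.554,-.176,.10]
for l in(-35,0,20,55):
  p,M=pose(G,23.9,l,.012); go(p,R.from_matrix(M))"
```

```text
t: 11.0
eef_pos: [0.5571, -0.1801, 0.0094]
tool_rot: [0.253, 0.521, 0.799, -0.164]
contact_force: [-1.9, 0.8, 6.2]
gripper_width: 0.691
grasp_force: 85.0
[-0.63400661  0.78025555  0.66957725  2.20500455  0.91441457  0.17405292
 -0.64052835]
t 11.0 pos [ 0.5571 -0.1801  0.0094] yawy 23.8 q [-0.63  0.78  0.67  2.21  0.91  0.17 -0.64] w 0.691 gf 85.0 F [-1.9  0.8  6.2]
  xyz [-0.0479, -0.0011, -0.065] rot [-0.0, 0.1, -0.1]
t 11.0 pos [ 0.5571 -0.1801  0.0094] yawy 23.8 q [-0.63  0.78  0.67  2.21  0.91  0.17 -0.64] w 0.691 gf 85.0 F [-1.9  0.8  6.2]
  xyz [-0.041, -0.0011, -0.0672] rot [0.0, 35.1, -0.1]
t 11.0 pos [ 0.5571 -0.1801  0.0094] yawy 23.8 q [-0.63  0.78  0.67  2.21  0.91  0.17 -0.64] w 0.691 gf 85.0 F [-1.9  0.8  6.2]
  xyz [-0.0381, -0.0011, -0.0701] rot [0.0, 55.1, -0.1]
t 11.0 pos [ 0.5571 -0.1801  0.0094] yawy 23.8 q [-0.63  0.78  0.67  2.21  0.91  0.17 -0.64] w 0.691 gf 85.0 F [-1.9  0.8  6.2]
  xyz [-0.0359, -0.0011, -0.077] rot [0.1, 90.1, -0.1]
```

```bash
python3 -m crank '[{"delta_rot":[0,0,0],"xyz":[-0.012,0,-0.016],"fingers":1},{"delta_rot":[0,0,0],"xyz":[-0.024,0,-0.032],"fingers":1},{"delta_rot":[0,0,0],"xyz":[-0.036,0,-0.048],"fingers":1},{"delta_rot":[0,0,0],"xyz":[-0.047,0,-0.065],"fingers":1},{"delta_rot":[0,0,0],"xyz":[-0.047,0,-0.065],"fingers":1},{"delta_rot":[0,0,0],"xyz":[-0.047,0,-0.065],"fingers":1}]'
python3 -m crank '[{"delta_rot":[0,6,0],"xyz":[0.001,0,0],"fingers":1},{"delta_rot":[0,12,0],"xyz":[0.002,0,0],"fingers":1},{"delta_rot":[0,18,0],"xyz":[0.003,0,0],"fingers":1},{"delta_rot":[0,24,0],"xyz":[0.004,0,-0.001],"fingers":1},{"delta_rot":[0,30,0],"xyz":[0.006,0,-0.0015],"fingers":1},{"delta_rot":[0,36,0],"xyz":[0.007,0,-0.002],"fingers":1},{"delta_rot":[0,42,0],"xyz":[0.008,0,-0.003],"fingers":1},{"delta_rot":[0,45,0],"xyz":[0.0085,0,-0.0035],"fingers":1},{"delta_rot":[0,45,0],"xyz":[0.0085,0,-0.0035],"fingers":1},{"delta_rot":[0,45,0],"xyz":[0.0085,0,-0.0035],"fingers":1}]'
python3 -c "
from ik import *
G=[.554,-.176,.10]
p,M=pose(G,23.9,55,.012); go(p,R.from_matrix(M))"
```

```text
t: 11.6
eef_pos: [0.5574, -0.1802, 0.0884]
tool_rot: [0.252, 0.52, 0.8, -0.163]
contact_force: [0.4, 0.3, -2.9]
gripper_width: 0.683
grasp_force: 86.8
t: 12.6
eef_pos: [0.5529, -0.1723, 0.0848]
tool_rot: [-0.074, 0.544, 0.835, 0.047]
contact_force: [-0.0, 0.3, -2.0]
gripper_width: 0.688
grasp_force: 86.8
t 12.6 pos [ 0.5529 -0.1723  0.0848] yawy 23.9 q [ 0.39  0.56 -0.16  1.81 -0.07  0.89  0.71] w 0.688 gf 86.8 F [-0.   0.3 -2. ]
  xyz [0.0074, -0.0005, -0.0072] rot [-0.1, 45.0, -0.1]
```

```bash
python3 -m crank '[{"delta_rot":[0,6,0],"xyz":[0.001,0,0],"fingers":1},{"delta_rot":[0,12,0],"xyz":[0.002,0,0],"fingers":1},{"delta_rot":[0,18,0],"xyz":[0.003,0,0],"fingers":1},{"delta_rot":[0,24,0],"xyz":[0.004,0,-0.001],"fingers":1},{"delta_rot":[0,30,0],"xyz":[0.006,0,-0.0015],"fingers":1},{"delta_rot":[0,36,0],"xyz":[0.007,0,-0.003],"fingers":1},{"delta_rot":[0,42,0],"xyz":[0.0074,0,-0.006],"fingers":1},{"delta_rot":[0,45,0],"xyz":[0.0074,0,-0.0072],"fingers":1},{"delta_rot":[0,45,0],"xyz":[0.0074,0,-0.0072],"fingers":1},{"delta_rot":[0,45,0],"xyz":[0.0074,0,-0.0072],"fingers":1}]'
python3 - <<'E'
from ik import *
G=[.554,-.176,.030]
p,M=pose(G,23.9,55,.012); go(p,R.from_matrix(M))
s=cam('side'); c=cam('wrist')
cv2.imwrite('pics/w6.png',cv2.resize(np.hstack([s['img'][210:330,230:390],c['img'][180:360,160:400].copy()[::1][:120, :160] if 0 else cv2.resize(c['img'][180:360,160:400],(160,120))]),(800,300),interpolation=2)[...,::-1])
E
```

```text
t: 13.6
eef_pos: [0.5514, -0.1659, 0.0942]
tool_rot: [-0.387, 0.484, 0.744, 0.251]
contact_force: [0.2, 0.6, -1.9]
gripper_width: 0.69
grasp_force: 87.0
t 13.6 pos [ 0.5514 -0.1659  0.0942] yawy 24.0 q [ 0.65  0.95 -0.29  1.39 -0.37  1.58  0.95] w 0.69 gf 87.0 F [ 0.2  0.6 -1.9]
  xyz [-0.0585, -0.0016, 0.0405] rot [-0.1, 0.1, 0.0]
```

View pics/w6.png

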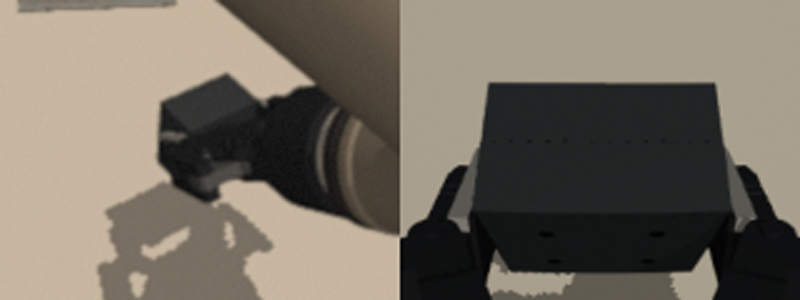

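The side and wrist views show the pair stood on edge in the grip, seam closed (wrist crop row ≈140), with nothing spilled. I lower it to the counter.

```bash
python3 -m crank '[{"delta_rot":[0,0,0],"xyz":[-0.02,0,0.014],"fingers":1},{"delta_rot":[0,0,0],"xyz":[-0.036,0,0.025],"fingers":1},{"delta_rot":[0,0,0],"xyz":[-0.048,0,0.0336],"fingers":1},{"delta_rot":[0,0,0],"xyz":[-0.054,0,0.0378],"fingers":1},{"delta_rot":[0,0,0],"xyz":[-0.056,0,0.0392],"fingers":1},{"delta_rot":[0,0,0],"xyz":[-0.056,0,0.0392],"fingers":1},{"delta_rot":[0,0,0],"xyz":[-0.056,0,0.0392],"fingers":1},{"delta_rot":[0,0,0],"xyz":[-0.056,0,0.0392],"fingers":1}]'
python3 -c "
from ik import *
go([.554,-.17,.025],TR(23.9,55))"
```

```text
t: 14.5
eef_pos: [0.5519, -0.1674, 0.0271]
tool_rot: [-0.386, 0.484, 0.744, 0.252]
contact_force: [-0.4, 0.1, -2.7]
gripper_width: 0.691
grasp_force: 87.0
t 14.5 pos [ 0.5519 -0.1674  0.0271] yawy 23.9 q [ 0.64  1.04 -0.28  1.38 -0.36  1.51  0.99] w 0.691 gf 87.0 F [-0.4  0.1 -2.7]
  xyz [-0.0036, 0.0008, -0.0014] rot [0.0, 0.1, 0.0]
```

Not yet touching (Fz −2.7, the weight), so down another 2–3 mm.

```bash
python3 -m crank '[{"delta_rot":[0,0,0],"xyz":[-0.0008,0,0.0006],"fingers":1},{"delta_rot":[0,0,0],"xyz":[-0.0016,0,0.0011],"fingers":1},{"delta_rot":[0,0,0],"xyz":[-0.002,0,0.0014],"fingers":1},{"delta_rot":[0,0,0],"xyz":[-0.002,0,0.0014],"fingers":1},{"delta_rot":[0,0,0],"xyz":[-0.002,0,0.0014],"fingers":1}]'
```

```text
t: 15.0
eef_pos: [0.552, -0.1673, 0.0261]
tool_rot: [-0.387, 0.483, 0.744, 0.253]
contact_force: [-0.7, -3.0, 7.9]
gripper_width: 0.686
grasp_force: 88.0
```

Firm contact. Release, back off along the tool, and check the pair still stands using the network.

```bash
python3 -m crank '[{"delta_rot":[0,0,0],"xyz":[0.0005,0,-0.0003],"fingers":0.3},{"delta_rot":[0,0,0],"xyz":[0.0005,0,-0.0003],"fingers":0},{"delta_rot":[0,0,0],"xyz":[0.0005,0,-0.0003],"fingers":-0.5},{"delta_rot":[0,0,0],"xyz":[0.0005,0,-0.0003],"fingers":-1},{"delta_rot":[0,0,0],"xyz":[0.0005,0,-0.0003],"fingers":-1},{"delta_rot":[0,0,0],"xyz":[0,0,-0.02],"fingers":-1},{"delta_rot":[0,0,0],"xyz":[0,0,-0.05],"fingers":-1},{"delta_rot":[0,0,0],"xyz":[0,0,-0.09],"fingers":-1},{"delta_rot":[0,0,0],"xyz":[0,0,-0.09],"fingers":-1}]'
python3 - <<'E'
from ik import *
G=[.5555,-.1751,.030]
p,M=pose(G,23.9,-30,-.08); go(p,R.from_matrix(M))
c=cam('wrist')
for n in('tray_mid','cap_mid','dollar1_mid'):
    for r in cut_out('wrist',n)[:2]:
        k=max(cv2.findContours(r['pixels'].astype(np.uint8),0,1)[0],key=cv2.contourArea)[:,0,:]
        print(n,round(r['score'],2),r['pixel'],k.min(0),k.max(0))
# expected box corners -> pixels
yx=np.radians(23.9); y=np.array([np.cos(yx),np.sin(yx),0]); x=np.array([-y[1],y[0],0])
o=np.array(c['origin']); rt=R.from_quat(c['rotation'],scalar_first=True).as_matrix()
for a in(-18,18):
  for b in(-30,30):
    for h in (0,60):
      d=rt.T@(np.array([*G[:2],h/1000])+x*a/1000+y*b/1000-o); th=np.arctan2(np.hypot(d[0],d[1]),-d[2]); u=d[:2]/np.hypot(*d[:2])*th*c['fx']; print(a,b,h,np.round([c['cx']+u[0],c['cy']-u[1]]))
save(c,'w7.png')
E
```

```text
t: 15.9
eef_pos: [0.5834, -0.2394, 0.0779]
tool_rot: [-0.383, 0.486, 0.744, 0.252]
contact_force: [-0.0, -0.8, -0.5]
gripper_width: 0.998
grasp_force: 0.0
t 15.9 pos [ 0.5834 -0.2394  0.0779] yawy 23.7 q [ 0.67  1.06 -0.25  1.18 -0.34  1.7   0.96] w 0.998 gf 0.0 F [-0.  -0.8 -0.5]
  xyz [0.0812, 0.0001, 0.0773] rot [0.2, -84.6, -0.2]
cap_mid 0.94 [280.0, 225.2] [235 196] [327 261]
-18 -30 0 [244. 259.]
-18 -30 60 [235. 215.]
-18 30 0 [319. 259.]
-18 30 60 [329. 215.]
18 -30 0 [246. 222.]
18 -30 60 [239. 174.]
18 30 0 [317. 221.]
18 30 60 [324. 174.]
```

The mask matches the predicted standing pair to 2 px, so it stands upright. I swing over it to lean −30°.

```bash
python3 -m crank '[{"delta_rot":[0,-4,0],"xyz":[0.025,0,-0.02],"fingers":-1},{"delta_rot":[0,-12,0],"xyz":[0.045,0,-0.02],"fingers":-1},{"delta_rot":[0,-20,0],"xyz":[0.06,0,-0.01],"fingers":-1},{"delta_rot":[0,-28,0],"xyz":[0.07,0,0],"fingers":-1},{"delta_rot":[0,-36,0],"xyz":[0.0736,0,0.0157],"fingers":-1},{"delta_rot":[0,-44,0],"xyz":[0.08,0,0.03],"fingers":-1},{"delta_rot":[0,-52,0],"xyz":[0.09,0,0.045],"fingers":-1},{"delta_rot":[0,-60,0],"xyz":[0.095,0,0.055],"fingers":-1},{"delta_rot":[0,-68,0],"xyz":[0.1,0,0.065],"fingers":-1},{"delta_rot":[0,-76,0],"xyz":[0.1,0,0.07],"fingers":-1}]'
python3 -c "
from ik import *
G=[.5555,-.1751,.030]
p,M=pose(G,23.9,-30,-.08); go(p,R.from_matrix(M))"
```

```text
t: 17.1
eef_pos: [0.533, -0.1288, 0.1174]
tool_rot: [0.139, 0.537, 0.827, -0.093]
contact_force: [-0.3, -0.3, -1.2]
gripper_width: 0.999
grasp_force: 0.0
t 17.1 pos [ 0.533  -0.1288  0.1174] yawy 24.0 q [-0.13  0.36  0.08  2.11  0.51  0.62 -0.05] w 0.999 gf 0.0 F [-0.3 -0.3 -1.2]
  xyz [-0.0048, 0.0019, 0.0208] rot [-0.1, -10.7, 0.2]
```

```bash
python3 -m crank '[{"delta_rot":[0,-6,0],"xyz":[-0.003,0.001,0.01],"fingers":-1},{"delta_rot":[0,-10.7,0],"xyz":[-0.0048,0.0019,0.0208],"fingers":-1},{"delta_rot":[0,-10.7,0],"xyz":[-0.0048,0.0019,0.0208],"fingers":-1},{"delta_rot":[0,-10.7,0],"xyz":[-0.0048,0.0019,0.0208],"fingers":-1},{"delta_rot":[0,-10.7,0],"xyz":[-0.0048,0.0019,0.0208],"fingers":-1}]'
python3 - <<'E'
from ik import *
G=[.5555,-.1751,.030]
p,M=pose(G,23.9,-30,.012); go(p,R.from_matrix(M))
c=cam('wrist')
for n in('tray_mid','cap_mid'):
    for r in cut_out('wrist',n)[:2]:
        k=max(cv2.findContours(r['pixels'].astype(np.uint8),0,1)[0],key=cv2.contourArea)[:,0,:]
        print(n,round(r['score'],2),r['pixel'],k.min(0),k.max(0))
yx=np.radians(23.9); y=np.array([np.cos(yx),np.sin(yx),0]); x=np.array([-y[1],y[0],0])
o=np.array(c['origin']); rt=R.from_quat(c['rotation'],scalar_first=True).as_matrix()
for a in(-18,0,18):
  for b in(-30,30):
    for h in (0,60):
      d=rt.T@(np.array([*G[:2],h/1000])+x*a/1000+y*b/1000-o); th=np.arctan2(np.hypot(d[0],d[1]),-d[2]); u=d[:2]/np.hypot(*d[:2])*th*c['fx']; print(a,b,h,np.round([c['cx']+u[0],c['cy']-u[1]]))
E
```

```text
t: 17.6
eef_pos: [0.5406, -0.142, 0.0999]
tool_rot: [0.214, 0.528, 0.809, -0.142]
contact_force: [0.3, -0.4, -0.9]
gripper_width: 0.997
grasp_force: 0.0
t 17.6 pos [ 0.5406 -0.142   0.0999] yawy 23.7 q [-0.34  0.43  0.23  2.17  0.83  0.56 -0.43] w 0.997 gf 0.0 F [ 0.3 -0.4 -0.9]
  xyz [0.0031, 0.0008, 0.0906] rot [-0.3, -0.2, -0.1]
tray_mid 0.73 [280.6, 216.2] [234 175] [328 256]
cap_mid 0.75 [282.1, 262.1] [237 255] [326 271]
-18 -30 0 [246. 208.]
-18 -30 60 [240. 270.]
-18 30 0 [319. 208.]
-18 30 60 [324. 270.]
0 -30 0 [244. 192.]
0 -30 60 [238. 256.]
0 30 0 [321. 192.]
0 30 60 [327. 256.]
18 -30 0 [242. 175.]
18 -30 60 [234. 240.]
18 30 0 [323. 175.]
18 30 60 [330. 240.]
```

Both trays are exactly where predicted. Advance and grip.

```bash
python3 -m crank '[{"delta_rot":[0,0,0],"xyz":[0.002,0.0005,0.03],"fingers":-1},{"delta_rot":[0,0,0],"xyz":[0.002,0.0005,0.06],"fingers":-1},{"delta_rot":[0,0,0],"xyz":[0.002,0.0005,0.09],"fingers":-1},{"delta_rot":[0,0,0],"xyz":[0.002,0.0005,0.09],"fingers":-1},{"delta_rot":[0,0,0],"xyz":[0.002,0.0005,0.09],"fingers":-1},{"delta_rot":[0,0,0],"xyz":[0.002,0.0005,0.09],"fingers":1},{"delta_rot":[0,0,0],"xyz":[0.002,0.0005,0.09],"fingers":1},{"delta_rot":[0,0,0],"xyz":[0.002,0.0005,0.09],"fingers":1},{"delta_rot":[0,0,0],"xyz":[0.002,0.0005,0.09],"fingers":1},{"delta_rot":[0,0,0],"xyz":[0.002,0.0005,0.09],"fingers":1}]' 80
python3 - <<'E'
from ik import *
o=obs(); G=np.array([.5555,-.1751,.030]); R0=R.from_quat(o['tool_rot'],scalar_first=True)
print('q6',o['q'][5],'centre in tool mm',np.round(R0.inv().apply(G-o['eef_pos'])*1000,1))
go(o['eef_pos']+[0,0,.07],R0)
E
```

```text
t: 18.75
eef_pos: [0.559, -0.1802, 0.0219]
tool_rot: [0.215, 0.528, 0.809, -0.142]
contact_force: [-1.8, 2.2, 5.4]
gripper_width: 0.69
grasp_force: 85.1
q6 0.3667661686040078 centre in tool mm [  1.2  -1.2 -10. ]
t 18.75 pos [ 0.559  -0.1802  0.0219] yawy 23.8 q [-0.32  0.62  0.32  2.16  0.98  0.37 -0.58] w 0.69 gf 85.1 F [-1.8  2.2  5.4]
  xyz [-0.0349, -0.0002, -0.0607] rot [0.0, 0.0, 0.0]
```

```bash
python3 -m crank '[{"delta_rot":[0,0,0],"xyz":[-0.009,0,-0.015],"fingers":1},{"delta_rot":[0,0,0],"xyz":[-0.018,0,-0.03],"fingers":1},{"delta_rot":[0,0,0],"xyz":[-0.027,0,-0.046],"fingers":1},{"delta_rot":[0,0,0],"xyz":[-0.035,0,-0.06],"fingers":1},{"delta_rot":[0,0,0],"xyz":[-0.035,0,-0.06],"fingers":1},{"delta_rot":[0,0,0],"xyz":[-0.035,0,-0.06],"fingers":1}]'
python3 -m crank '[{"delta_rot":[0,6,0],"xyz":[0.001,0,0],"fingers":1},{"delta_rot":[0,12,0],"xyz":[0.002,0,0],"fingers":1},{"delta_rot":[0,18,0],"xyz":[0.003,0,0],"fingers":1},{"delta_rot":[0,24,0],"xyz":[0.004,0,-0.001],"fingers":1},{"delta_rot":[0,30,0],"xyz":[0.006,0,-0.0015],"fingers":1},{"delta_rot":[0,36,0],"xyz":[0.007,0,-0.002],"fingers":1},{"delta_rot":[0,42,0],"xyz":[0.008,0,-0.003],"fingers":1},{"delta_rot":[0,45,0],"xyz":[0.0085,0,-0.0035],"fingers":1},{"delta_rot":[0,45,0],"xyz":[0.0085,0,-0.0035],"fingers":1},{"delta_rot":[0,45,0],"xyz":[0.0085,0,-0.0035],"fingers":1}]'
python3 -m crank '[{"delta_rot":[0,6,0],"xyz":[0.001,0,0],"fingers":1},{"delta_rot":[0,12,0],"xyz":[0.002,0,0],"fingers":1},{"delta_rot":[0,18,0],"xyz":[0.003,0,0],"fingers":1},{"delta_rot":[0,24,0],"xyz":[0.004,0,-0.001],"fingers":1},{"delta_rot":[0,30,0],"xyz":[0.006,0,-0.0015],"fingers":1},{"delta_rot":[0,36,0],"xyz":[0.007,0,-0.003],"fingers":1},{"delta_rot":[0,42,0],"xyz":[0.0074,0,-0.006],"fingers":1},{"delta_rot":[0,45,0],"xyz":[0.0074,0,-0.0072],"fingers":1},{"delta_rot":[0,45,0],"xyz":[0.0074,0,-0.0072],"fingers":1},{"delta_rot":[0,45,0],"xyz":[0.0074,0,-0.0072],"fingers":1}]'
python3 - <<'E'
from ik import *
o=obs(); R0=R.from_quat(o['tool_rot'],scalar_first=True); G=o['eef_pos']+R0.apply([.0012,0,-.010]); Gt=np.array([G[0],G[1],.019]); print('G',G)
Rt=TR(23.9,60); go(Gt-Rt.apply([.0012,0,-.010]),Rt)
E
```

```text
t: 19.35
eef_pos: [0.5587, -0.1805, 0.0901]
tool_rot: [0.215, 0.528, 0.81, -0.142]
contact_force: [0.1, -0.1, -2.8]
gripper_width: 0.694
grasp_force: 86.8
t: 20.35
eef_pos: [0.5542, -0.1723, 0.0873]
tool_rot: [-0.112, 0.542, 0.83, 0.069]
contact_force: [0.7, 0.7, -2.5]
gripper_width: 0.694
grasp_force: 86.8
t: 21.35
eef_pos: [0.553, -0.1666, 0.0971]
tool_rot: [-0.421, 0.474, 0.725, 0.271]
contact_force: [0.8, 0.8, -1.4]
gripper_width: 0.69
grasp_force: 86.9
G [ 0.55633224 -0.17396876  0.10318029]
t 21.35 pos [ 0.553  -0.1666  0.0971] yawy 23.8 q [ 0.71  1.01 -0.39  1.34 -0.34  1.64  0.89] w 0.69 gf 86.9 F [ 0.8  0.8 -1.4]
  xyz [-0.0729, 0.0005, 0.042] rot [-0.1, -0.0, -0.3]
```

```bash
python3 -m crank '[{"delta_rot":[0,0,0],"xyz":[-0.02,0,0.0115],"fingers":1},{"delta_rot":[0,0,0],"xyz":[-0.04,0,0.023],"fingers":1},{"delta_rot":[0,0,0],"xyz":[-0.055,0,0.0317],"fingers":1},{"delta_rot":[0,0,0],"xyz":[-0.066,0,0.038],"fingers":1},{"delta_rot":[0,0,0],"xyz":[-0.071,0,0.0409],"fingers":1},{"delta_rot":[0,0,0],"xyz":[-0.071,0,0.0409],"fingers":1},{"delta_rot":[0,0,0],"xyz":[-0.071,0,0.0409],"fingers":1},{"delta_rot":[0,0,0],"xyz":[-0.071,0,0.0409],"fingers":1}]'
python3 - <<'E'
from ik import *
o=obs(); R0=R.from_quat(o['tool_rot'],scalar_first=True); G=o['eef_pos']+R0.apply([.0012,0,-.010]); Gt=np.array([G[0],G[1],.018]); print('G',G)
Rt=TR(23.9,60); go(Gt-Rt.apply([.0012,0,-.010]),Rt)
E
```

```text
t: 22.15
eef_pos: [0.5531, -0.168, 0.0164]
tool_rot: [-0.42, 0.474, 0.724, 0.272]
contact_force: [-1.4, 0.3, -2.7]
gripper_width: 0.69
grasp_force: 87.1
G [ 0.55634343 -0.17540261  0.02242873]
t 22.15 pos [ 0.5531 -0.168   0.0164] yawy 23.7 q [ 0.7   1.12 -0.37  1.31 -0.32  1.57  0.94] w 0.69 gf 87.1 F [-1.4  0.3 -2.7]
  xyz [-0.0039, 0.0, 0.0022] rot [0.0, -0.1, -0.3]
```

```bash
python3 -m crank '[{"delta_rot":[0,0,0],"xyz":[-0.0015,0,0.0009],"fingers":1},{"delta_rot":[0,0,0],"xyz":[-0.003,0,0.0017],"fingers":1},{"delta_rot":[0,0,0],"xyz":[-0.0042,0,0.0024],"fingers":1},{"delta_rot":[0,0,0],"xyz":[-0.0042,0,0.0024],"fingers":1},{"delta_rot":[0,0,0],"xyz":[-0.0042,0,0.0024],"fingers":1}]'
python3 - <<'E'
from ik import *
o=obs(); R0=R.from_quat(o['tool_rot'],scalar_first=True); G=o['eef_pos']+R0.apply([.0012,0,-.010]); print('G',G)
E
```

```text
t: 22.65
eef_pos: [0.5528, -0.168, 0.0134]
tool_rot: [-0.421, 0.473, 0.724, 0.273]
contact_force: [-1.6, -3.1, 8.6]
gripper_width: 0.694
grasp_force: 87.9
G [ 0.55612313 -0.17537076  0.01936882]
```

On the counter. Release, retreat, then swing upright over the pair and look.

```bash
python3 -m crank '[{"delta_rot":[0,0,0],"xyz":[0,0,0],"fingers":0.3},{"delta_rot":[0,0,0],"xyz":[0.0005,0,-0.0003],"fingers":0},{"delta_rot":[0,0,0],"xyz":[0.0005,0,-0.0003],"fingers":-0.5},{"delta_rot":[0,0,0],"xyz":[0.0005,0,-0.0003],"fingers":-1},{"delta_rot":[0,0,0],"xyz":[0.0005,0,-0.0003],"fingers":-1},{"delta_rot":[0,0,0],"xyz":[0.001,0,-0.02],"fingers":-1},{"delta_rot":[0,0,0],"xyz":[0.001,0,-0.05],"fingers":-1},{"delta_rot":[0,0,0],"xyz":[0.001,0,-0.09],"fingers":-1},{"delta_rot":[0,0,0],"xyz":[0.001,0,-0.09],"fingers":-1}]'
python3 -c "
from ik import *
go([.5561-.0,-.1754,.12],TR(23.9,0))"
```

```text
t: 23.55
eef_pos: [0.5861, -0.2436, 0.0582]
tool_rot: [-0.417, 0.476, 0.725, 0.272]
contact_force: [-0.8, -1.3, 0.1]
gripper_width: 1.0
grasp_force: 0.0
t 23.55 pos [ 0.5861 -0.2436  0.0582] yawy 23.5 q [ 0.72  1.15 -0.35  1.1  -0.31  1.76  0.91] w 1.0 gf 0.0 F [-0.8 -1.3  0.1]
  xyz [0.0908, -0.0005, 0.0332] rot [0.1, -59.8, -0.4]
```

```bash
python3 -m crank '[{"delta_rot":[0,-4,0],"xyz":[0.025,0,-0.01],"fingers":-1},{"delta_rot":[0,-12,0],"xyz":[0.045,0,-0.01],"fingers":-1},{"delta_rot":[0,-20,0],"xyz":[0.06,0,0],"fingers":-1},{"delta_rot":[0,-28,0],"xyz":[0.07,0,0.01],"fingers":-1},{"delta_rot":[0,-36,0],"xyz":[0.08,0,0.02],"fingers":-1},{"delta_rot":[0,-44,0],"xyz":[0.0908,0,0.0332],"fingers":-1},{"delta_rot":[0,-52,0],"xyz":[0.0908,0,0.0332],"fingers":-1},{"delta_rot":[0,-59.8,0],"xyz":[0.0908,0,0.0332],"fingers":-1},{"delta_rot":[0,-59.8,0],"xyz":[0.0908,0,0.0332],"fingers":-1},{"delta_rot":[0,-59.8,0],"xyz":[0.0908,0,0.0332],"fingers":-1}]'
python3 - <<'E'
from ik import *
go([.5561,-.1754,.12],TR(23.9,0))
c=cam('wrist')
for n in('tray_mid','cap_mid','dollar1_mid'):
    for r in cut_out('wrist',n)[:2]:
        k=max(cv2.findContours(r['pixels'].astype(np.uint8),0,1)[0],key=cv2.contourArea)[:,0,:]
        print(n,round(r['score'],2),r['pixel'],k.min(0),k.max(0),cv2.minAreaRect((onz(c,k,.036)[:,:2]*1000).astype(np.float32)))
yx=np.radians(23.9); y=np.array([np.cos(yx),np.sin(yx),0]); x=np.array([-y[1],y[0],0])
o=np.array(c['origin']); rt=R.from_quat(c['rotation'],scalar_first=True).as_matrix()
for h in(0,18,36):
  for a in(-30,30):
    for b in(-30,30):
      d=rt.T@(np.array([.5561,-.1754,h/1000])+x*a/1000+y*b/1000-o); th=np.arctan2(np.hypot(d[0],d[1]),-d[2]); u=d[:2]/np.hypot(*d[:2])*th*c['fx']; print(h,a,b,np.round([c['cx']+u[0],c['cy']-u[1]]))
save(c,'w8.png')
E
```

```text
t: 24.55
eef_pos: [0.5539, -0.1696, 0.1187]
tool_rot: [-0.005, 0.545, 0.838, -0.0]
contact_force: [-0.6, 0.1, 0.2]
gripper_width: 0.999
grasp_force: 0.0
t 24.55 pos [ 0.5539 -0.1696  0.1187] yawy 23.9 q [ 0.35  0.47 -0.21  1.87  0.12  0.83  0.5 ] w 0.999 gf 0.0 F [-0.6  0.1  0.2]
  xyz [-0.0061, -0.0004, -0.0013] rot [-0.3, -0.5, -0.0]
tray_mid 0.79 [279.8, 226.5] [240 188] [322 269] ((555.2662963867188, -174.84744262695312), (60.355682373046875, 64.77751922607422), 23.563697814941406)
cap_mid 0.57 [280.1, 185.1] [245 182] [319 189] ((542.1238403320312, -143.1710662841797), (52.864356994628906, 5.136481285095215), 23.765121459960938)
0 -30 -30 [248. 248.]
0 -30 30 [316. 248.]
0 30 -30 [245. 181.]
0 30 30 [318. 182.]
18 -30 -30 [246. 257.]
18 -30 30 [318. 257.]
18 30 -30 [243. 187.]
18 30 30 [321. 187.]
36 -30 -30 [243. 267.]
36 -30 30 [320. 267.]
36 30 -30 [240. 193.]
36 30 30 [323. 193.]
```

Tray on top, cap below, seam at row 187, all as predicted, so step 2 is met. Now lower to grip the upper tray only.

```bash
python3 -m crank '[{"delta_rot":[-0.3,-0.5,0],"xyz":[-0.003,-0.0004,0.03],"fingers":-1},{"delta_rot":[-0.3,-0.5,0],"xyz":[-0.003,-0.0004,0.06],"fingers":-1},{"delta_rot":[-0.3,-0.5,0],"xyz":[-0.003,-0.0004,0.06],"fingers":-1},{"delta_rot":[-0.3,-0.5,0],"xyz":[-0.003,-0.0004,0.06],"fingers":-1},{"delta_rot":[-0.3,-0.5,0],"xyz":[-0.003,-0.0004,0.06],"fingers":-1}]' 30
python3 -c "
from ik import *
go([.5558,-.1752,.0225],TR(23.8,0))"
```

```text
t: 25.25
eef_pos: [0.5559, -0.1743, 0.0599]
tool_rot: [0.002, 0.547, 0.837, -0.0]
contact_force: [-0.6, -0.5, 0.0]
gripper_width: 0.997
grasp_force: 0.0
t 25.25 pos [ 0.5559 -0.1743  0.0599] yawy 23.7 q [ 0.34  0.55 -0.19  1.9   0.16  0.7   0.47] w 0.997 gf 0.0 F [-0.6 -0.5  0. ]
  xyz [-0.0007, -0.0006, 0.0374] rot [0.1, 0.2, -0.1]
```

```bash
python3 -m crank '[{"delta_rot":[0,0,0],"xyz":[-0.0006,-0.0004,0.02],"fingers":-1},{"delta_rot":[0,0,0],"xyz":[-0.0006,-0.0004,0.037],"fingers":-1},{"delta_rot":[0,0,0],"xyz":[-0.0006,-0.0004,0.037],"fingers":-1},{"delta_rot":[0,0,0],"xyz":[-0.0006,-0.0004,0.037],"fingers":-1},{"delta_rot":[0,0,0],"xyz":[-0.0006,-0.0004,0.037],"fingers":1},{"delta_rot":[0,0,0],"xyz":[-0.0006,-0.0004,0.037],"fingers":1},{"delta_rot":[0,0,0],"xyz":[-0.0006,-0.0004,0.037],"fingers":1},{"delta_rot":[0,0,0],"xyz":[-0.0006,-0.0004,0.037],"fingers":1},{"delta_rot":[0,0,0],"xyz":[-0.0006,-0.0004,0.037],"fingers":1}]' 30
python3 -c "
from ik import *
go([.5558,-.1752,.0225],TR(23.8,0))"
```

```text
t: 26.15
eef_pos: [0.5556, -0.1746, 0.0231]
tool_rot: [0.002, 0.547, 0.837, -0.0]
contact_force: [-1.5, 0.8, 5.8]
gripper_width: 0.69
grasp_force: 31.7
t 26.15 pos [ 0.5556 -0.1746  0.0231] yawy 23.7 q [ 0.33  0.6  -0.18  1.92  0.18  0.63  0.46] w 0.69 gf 31.7 F [-1.5  0.8  5.8]
  xyz [-0.0006, -0.0001, 0.0006] rot [0.1, 0.2, -0.1]
```

Lift slowly past the posts, then check the load and what is left below.

```bash
python3 -m crank '[{"delta_rot":[0,0,0],"xyz":[0,0,-0.002],"fingers":1},{"delta_rot":[0,0,0],"xyz":[0,0,-0.004],"fingers":1},{"delta_rot":[0,0,0],"xyz":[0,0,-0.006],"fingers":1},{"delta_rot":[0,0,0],"xyz":[0,0,-0.008],"fingers":1},{"delta_rot":[0,0,0],"xyz":[0,0,-0.01],"fingers":1},{"delta_rot":[0,0,0],"xyz":[0,0,-0.014],"fingers":1},{"delta_rot":[0,0,0],"xyz":[0,0,-0.03],"fingers":1},{"delta_rot":[0,0,0],"xyz":[0,0,-0.06],"fingers":1},{"delta_rot":[0,0,0],"xyz":[0,0,-0.1],"fingers":1},{"delta_rot":[0,0,0],"xyz":[0,0,-0.1],"fingers":1}]'
python3 - <<'E'
from ik import *
go([.5868,-.25,.12],TR(23.8,0))
for n in('side',):
    c=cam(n)
    for t in('cap_mid','tray_mid','dollar1_mid'): print(n,t,[(np.round(r['pixel']).tolist(),round(r['score'],2),np.round(onz(c,r['pixel'],.015)[0,:2],3).tolist()) for r in search_frame(n,t)])
E
```

```text
t: 27.15
eef_pos: [0.5586, -0.175, 0.1281]
tool_rot: [0.006, 0.547, 0.837, 0.001]
contact_force: [1.0, -1.1, -0.7]
gripper_width: 0.691
grasp_force: 32.8
t 27.15 pos [ 0.5586 -0.175   0.1281] yawy 23.7 q [ 0.36  0.45 -0.21  1.87  0.13  0.82  0.5 ] w 0.691 gf 32.8 F [ 1.  -1.1 -0.7]
  xyz [-0.08, -0.0044, 0.0088] rot [0.5, 0.5, -0.1]
side cap_mid [([315.0, 295.0], 0.9, [0.566, -0.182])]
side tray_mid [([320.0, 249.0], 0.8, [0.606, -0.058]), ([263.0, 197.0], 0.4, [0.507, 0.151])]
side dollar1_mid [([321.0, 292.0], 0.56, [0.579, -0.177])]
```

The tray is in the gripper. The cap, with dollars showing, is still on the counter. I carry the tray to the mat centre.

```bash
python3 -c "
from ik import *
go([.52,.184,.128],TR(63.7,0))"
```

```text
t 27.35 pos [ 0.5539 -0.1741  0.1212] yawy 23.8 q [ 0.36  0.46 -0.21  1.87  0.13  0.82  0.5 ] w 0.691 gf 32.8 F [ 0.1  0.6 -1. ]
  xyz [0.3414, 0.1132, -0.0074] rot [-0.1, 0.1, -39.9]
```

```bash
python3 -m crank '[{"delta_rot":[0,0,-4],"xyz":[0.034,0.011,-0.005],"fingers":1},{"delta_rot":[0,0,-8],"xyz":[0.068,0.0226,-0.005],"fingers":1},{"delta_rot":[0,0,-12],"xyz":[0.1024,0.034,-0.005],"fingers":1},{"delta_rot":[0,0,-16],"xyz":[0.1366,0.0453,-0.005],"fingers":1},{"delta_rot":[0,0,-20],"xyz":[0.171,0.0566,-0.005],"fingers":1},{"delta_rot":[0,0,-25],"xyz":[0.213,0.0708,-0.005],"fingers":1},{"delta_rot":[0,0,-30],"xyz":[0.256,0.085,-0.005],"fingers":1},{"delta_rot":[0,0,-35],"xyz":[0.3,0.1,-0.005],"fingers":1},{"delta_rot":[0,0,-40],"xyz":[0.3414,0.1132,-0.005],"fingers":1},{"delta_rot":[0,0,-40],"xyz":[0.3414,0.1132,-0.005],"fingers":1}]'
python3 -m crank '[{"delta_rot":[0,0,0],"xyz":[0,0,0.04],"fingers":1},{"delta_rot":[0,0,0],"xyz":[0,0,0.08],"fingers":1},{"delta_rot":[0,0,0],"xyz":[0,0,0.095],"fingers":1},{"delta_rot":[0,0,0],"xyz":[0,0,0.1],"fingers":1},{"delta_rot":[0,0,0],"xyz":[0,0,0.1],"fingers":1},{"delta_rot":[0,0,0],"xyz":[0,0,0.1],"fingers":1},{"delta_rot":[0,0,0],"xyz":[0,0,0.1],"fingers":1}]'
python3 -c "
from ik import *
go([.52,.184,.010],TR(63.7,0))"
```

```text
t: 28.35
eef_pos: [0.5182, 0.1918, 0.1252]
tool_rot: [-0.001, 0.221, 0.975, 0.001]
contact_force: [0.6, 0.5, -0.5]
gripper_width: 0.685
grasp_force: 32.8
t: 29.05
eef_pos: [0.522, 0.1841, 0.0274]
tool_rot: [0.002, 0.227, 0.974, -0.0]
contact_force: [-0.2, 1.4, -1.2]
gripper_width: 0.69
grasp_force: 33.1
t 29.05 pos [0.522  0.1841 0.0274] yawy 63.7 q [-0.15  0.59 -0.39  1.97  0.36  0.65  0.34] w 0.69 gf 33.1 F [-0.2  1.4 -1.2]
  xyz [0.0018, -0.001, 0.0174] rot [0.0, 0.2, 0.0]
```

```bash
python3 -m crank '[{"delta_rot":[0,0,0],"xyz":[0,0,0.006],"fingers":1},{"delta_rot":[0,0,0],"xyz":[0,0,0.012],"fingers":1},{"delta_rot":[0,0,0],"xyz":[0,0,0.015],"fingers":1},{"delta_rot":[0,0,0],"xyz":[0,0,0.017],"fingers":1},{"delta_rot":[0,0,0],"xyz":[0,0,0.018],"fingers":1},{"delta_rot":[0,0,0],"xyz":[0,0,0.018],"fingers":1},{"delta_rot":[0,0,0],"xyz":[0,0,0.018],"fingers":1}]'
```

```text
t: 29.75
eef_pos: [0.5207, 0.1835, 0.0099]
tool_rot: [0.001, 0.227, 0.974, -0.002]
contact_force: [-8.3, -4.5, 26.0]
gripper_width: 0.688
grasp_force: 36.1
```

Landed on the mat at the expected height. Release, rise, and inspect everything.

```bash
python3 -m crank '[{"delta_rot":[0,0,0],"xyz":[0,0,-0.0015],"fingers":1},{"delta_rot":[0,0,0],"xyz":[0,0,-0.0015],"fingers":0.2},{"delta_rot":[0,0,0],"xyz":[0,0,-0.0015],"fingers":-1},{"delta_rot":[0,0,0],"xyz":[0,0,-0.0015],"fingers":-1},{"delta_rot":[0,0,0],"xyz":[0,0,-0.0015],"fingers":-1},{"delta_rot":[0,0,0],"xyz":[0,0,-0.04],"fingers":-1},{"delta_rot":[0,0,0],"xyz":[0,0,-0.09],"fingers":-1},{"delta_rot":[0,0,0],"xyz":[0,0,-0.14],"fingers":-1},{"delta_rot":[0,0,0],"xyz":[0,0,-0.15],"fingers":-1},{"delta_rot":[0,0,0],"xyz":[0,0,-0.15],"fingers":-1}]'
python3 - <<'E'
from ik import *
go([.52,.184,.15],TR(63.7,0))
t=cam('top'); s=cam('side'); w=cam('wrist')
for n,c,z in(('wrist',w,.023),('side',s,.018),('side',s,.01)):
  for th in('tray_mid','cap_mid','dollar1_mid'):
    print(n,th,[(np.round(r['pixel']).tolist(),round(r['score'],2),np.round(onz(c,r['pixel'],z)[0,:2],3).tolist()) for r in search_frame(n,th)])
  if z<.015: break
a=cv2.resize(t['img'][170:240,320:390],(400,400),interpolation=2); b=cv2.resize(s['img'][265:325,280:340],(400,400),interpolation=2); d=cv2.resize(w['img'],(533,400))
out=np.zeros((600,800,3),np.uint8); out[:300,:300]=cv2.resize(a,(300,300)); out[300:,:300]=cv2.resize(b,(300,300)); out[:375,300:]=cv2.resize(w['img'],(500,375))
out[375:,300:]=cv2.resize(s['img'][140:308,0:373],(500,225))
cv2.imwrite('pics/fin.png',out[...,::-1])
E
```

```text
t: 30.75
eef_pos: [0.5221, 0.1845, 0.1598]
tool_rot: [0.003, 0.227, 0.974, 0.0]
contact_force: [-0.1, -0.9, -0.8]
gripper_width: 1.002
grasp_force: 0.0
t 30.75 pos [0.5221 0.1845 0.1598] yawy 63.7 q [-0.07  0.4  -0.48  1.9   0.24  0.9   0.45] w 1.002 gf 0.0 F [-0.1 -0.9 -0.8]
  xyz [0.0017, -0.0014, 0.0098] rot [0.1, 0.3, 0.0]
wrist tray_mid [([282.0, 202.0], 0.75, [0.519, 0.184])]
wrist cap_mid [([62.0, 322.0], 0.68, [0.537, -0.145])]
wrist dollar1_mid []
side tray_mid [([271.0, 192.0], 0.86, [0.53, 0.169])]
side cap_mid [([313.0, 295.0], 0.63, [0.561, -0.184]), ([320.0, 295.0], 0.32, [0.574, -0.186])]
side dollar1_mid []
side tray_mid [([271.0, 192.0], 0.86, [0.532, 0.18])]
side cap_mid [([313.0, 295.0], 0.63, [0.563, -0.178]), ([320.0, 295.0], 0.32, [0.577, -0.18])]
side dollar1_mid []
```

View pics/fin.png

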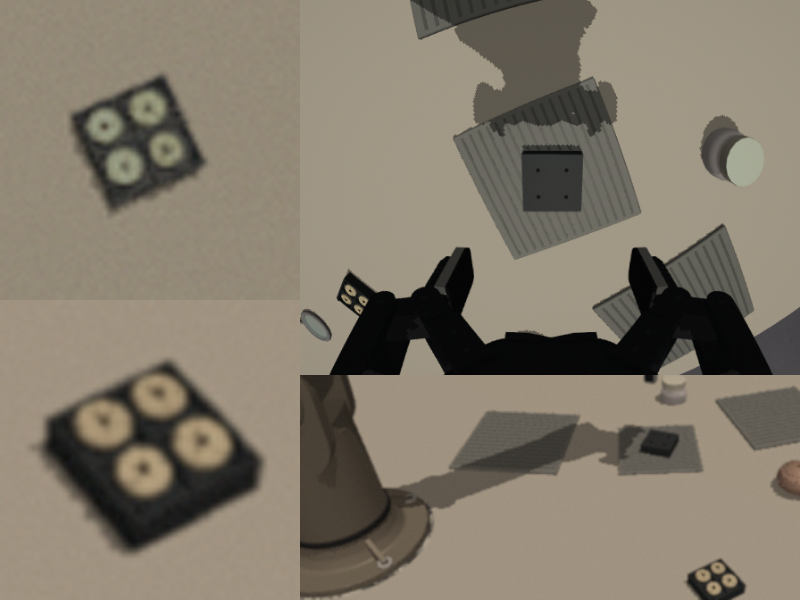

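The mosaic shows all four dollars dot side up in the cap tray on the bare counter (top crop centre ≈(138,140)). The emptied tray is flat near the mat centre (≈(552,180)), the bystanders in view look undisturbed, and the gripper is clear.

```bash
python3 -c "
from station import job
print(job.hand_in())"
```

```text
the job is handed in; nothing more can be done
None
```

The job is handed in, with no verdict returned: the final pictures show all four sand dollars underside up in the second tray on the bare counter, the emptied tray flat near the centre of the smallest mat, and the arm clear, at about 31 s of the 70 s allowed.

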